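# Check the bench balance and weigh the offcuts

### The job

Check the balance with two weights, one after the other, the brass one first: stand it centred on the pan and let go, put it back on its black mat, then do the same with the steel one, which goes back on its yellow mat. Next set the empty blue tub upright, centred and square on the pan with its long side along the tray's open edge, and sweep every offcut out of the sorting tray into it with the hand pusher, not touching the offcuts in the tray with the gripper (one that has fallen elsewhere may be picked up). Finally stand the pusher back on its red plate, and leave the tub centred on the pan, both weights on their mats and the tin, glue bottle and bowl undisturbed.

Things in the scene. Friction and masses are not known exactly. Their poses are not given: they have to be found in the camera images.
- scale: Green platform balance fixed to the bench, housing 190 x 150 x 36 mm, display on its -x face; origin at the centre of its underside, its +y axis points to the sorting tray. It carries the sprung pan, a steel plate 170 (x) x 130 (y) x 6 mm with a black cross at its centre.
- pan (a joint): How far the pan has sunk, m: 0 empty, travel 0.020; spring 700 N/m with a small preload (about 6 mm under the brass weight, 3 mm under the steel one, 3 mm under the empty tub).
- pan_center (a point): Centre of the pan's top face (it sinks with the pan); 52 mm above the bench when the pan is empty.
- tray: Plywood sorting tray on a closed wooden stand, fixed beside the balance. Origin on the bench plane straight below the middle of its open edge (steel lip), which faces the pan and lies about 85 mm from the pan's centre; +y runs from the lip to the closed end. Floor 128 mm above the origin, 160 mm wide inside (x from -80 to 80), 285 mm long inside (y from 0 to 285); fences 12 mm thick and 45 mm high along both sides and the closed end.
- tub: Loose blue open-topped wooden tub, outside 200 (its x) x 140 (its y) x 55 mm high, walls and floor 8 mm thick, about 0.25 kg; origin at the centre of its underside. It can be pinched by a wall. Square on the pan with its long side (x) along the balance's x, it stands about 15 mm clear of the tray's lip with its rim about 24 mm below the tray's floor.
- weight: Brass 500 g check weight: base 62 mm diameter and 20 mm high, grip knob of 26 mm diameter from 28 to 66 mm height; origin at the centre of its underside.
- mat: Black rubber mat, 90 x 90 x 4 mm, fixed: the brass weight's place. Origin at the centre of its underside.
- weight2: Steel 300 g check weight: base 58 mm diameter and 14 mm high, grip knob of 24 mm diameter from 22 to 60 mm height; origin at the centre of its underside.
- mat2: Yellow plastic mat, 90 x 90 x 4 mm, fixed: the steel weight's place. Origin at the centre of its underside.
- pusher: Hand pusher of wood with a rubber sole that stands by itself: base 110 (its x) x 40 (its y) x 36 mm high, with an upright handle on its middle, 40 (x) x 26 (y) mm, from 36 to 120 mm height; 0.25 kg; origin at the centre of its underside. It pushes with its long sides, along its y.
- dock: Red parking plate of the pusher, 80 (x) x 140 (y) x 4 mm, fixed, with a grey field. Origin at the centre of its underside. The pusher stands there with its x along the plate's y.
- tin: Bystander: yellow tin, 60 mm diameter, 55 mm high.
- glue: Bystander: white bottle, 60 mm diameter, 170 mm high.
- bowl: Bystander: turned wooden bowl, 130 mm diameter, 50 mm high.
- offcut1: Wooden offcut, 62 x 36 x 32 mm (its x, y, z), about 50 g, starting in the tray; may be absent. Origin at its centre.
- offcut2: Wooden offcut, 60 x 38 x 34 mm (its x, y, z), about 50 g, starting in the tray; may be absent. Origin at its centre.
- offcut3: Wooden offcut, 64 x 36 x 34 mm (its x, y, z), about 50 g, starting in the tray; may be absent. Origin at its centre.
- offcut4: Wooden offcut, 60 x 36 x 36 mm (its x, y, z), about 50 g, starting in the tray; may be absent. Origin at its centre.
- offcut5: Wooden offcut, 62 x 38 x 32 mm (its x, y, z), about 50 g, starting in the tray; may be absent. Origin at its centre.
- offcut6: Wooden offcut, 60 x 36 x 34 mm (its x, y, z), about 50 g, starting in the tray; may be absent. Origin at its centre.
Not all that is in view belongs to the job. Of the things shaped like the weight, the brass one is meant.

How it is judged:
By the outcome, as a careful person would: the job done as asked, in the order asked, and still so for the second after the job is handed in, with the robot touching nothing.
Of offcut1, offcut2, offcut3, offcut4, offcut5, offcut6 only 3 to 6 are there at a start; the rules pass over those that are not, and their reading is None.
At some moment in a run one of weight, weight2, offcut1, offcut2, offcut3, offcut4, offcut5, offcut6 may be knocked a few centimetres aside while the robot is not near it.
Once in a run the grip may slacken for a moment while it holds something.
It also fails if it takes over 210 s, if anything falls off the work surface, if the arm or the gripper's body presses on something with over 40 N, if the wrist force passes 120 N, or if a joint passes its speed limit or range.

### The arm

A 7-joint arm with a two-finger parallel gripper is mounted at the origin on the work surface. World frame = base frame: x ahead of the robot, y to its left, z up, the work surface at z = 0. Lengths are in m, angles in rad, forces in N, time in s.
With the tool pointing down it reaches from about 0.35 to 0.9 m from the base axis. Payload 19.9 kg.
Tool frame: the origin (TCP) lies midway between the tips of the shut fingers; the grasp point (between the pads) lies manip.grasp_offset behind it (manip.grasp_offset is the distance from the TCP to the grasp point, in m); z points along the fingers, y is the direction in which the jaws open and shut (so a half turn about z gives the same grasp; the last joint's range is limited). The gripper opens to 94 mm and grips with 3 to 60 N. Pads are 16 mm wide; open, the fingers measure 119 mm over their backs; the gripper's body (75 mm by 177 mm) begins 78 mm behind the grasp point.
Start: joints at [1.25, 0.417, -0.01, 1.614, 0.005, 1.111, -0.053], TCP at [0.173, -0.601, 0.205] pointing down, gripper open.
Joint ranges: [-2.81, 2.81], [-0.39, 2.02], [-1.27, 1.25], [0.06, 2.57], [-1.19, 4.33], [0.19, 2], [-2.82, 2.82]. Speed limits (rad/s): [1.89, 1.89, 2.39, 2.39, 3.01, 3.01, 3.01].

### API

Orientations are given as a rotation vector (axis times angle).
In Python, from workcell import manip gives the robot as it stands. The module is installed in compiled form; this text tells all that it offers.
- The arm moves only by the tool arm_command, never from a script. Its argument "increments" is a list of rows, each an object with "linear": the shift along the tool's x, y, z in cm, a list of three; "spin": the turn about the tool's z in rad. A call has 1 to 20 rows; each row is the pose to reach, as a shift and turn from the pose commanded when the call began, along the tool's axes at that moment; what a row does not reach only later rows make up. A row lasts 1/10 s, in which the tool goes at most 50 mm and 8.59 degrees, less where a joint would pass 70% of its speed; a pose out of reach is approached as far as the arm can. A call with a gripper value outside its range is refused whole. "fingers" is the finger opening in cm, from 0 to 9.4, set as the call begins (left out, the last holds). The fingers move at their own pace and stop on an object; "squeeze" is the grip in N (left out, the last holds). Time passes only in rows, so rows that repeat a pose let the fingers close. It gives the time, the measured TCP pose, the force and the opening at its end, in the units of the state.
- manip.observe(): the state, without advancing time (a new reading comes with each control period).
- manip.read_camera(name): name is "scene" or "side" or "wrist"; returns a dict with "img" (480x640x3 uint8, red, green, blue), "mtx" (3x3 intrinsics, pixels), "R" (3x3) and "t" (3): a world point X has camera coordinates R X + t. Camera axes: x right, y down, z forward; pixel columns grow to the right and rows downward; lengths in m; the calibration is good to about 2 mm. A picture is of the moment at which its call begins. There is no depth.
- manip.hand_in(): hands the job in, once; it reports no verdict.
The state is a dict: "clock": time; "joint_positions": joint angles; "qvel": joint speeds; "effort": joint torques, N m; "tool_pos": TCP position; "tool_rot": TCP orientation; "force": force on the tool from outside, world axes, zero at the start; "moment": the same for the moment, N m; "width": finger opening in m.
Only numpy, scipy, OpenCV 4.12 (cv2) and the standard library are available. Lean on these libraries where they do the work, as an engineer would, in place of code of your own. Each camera call takes 0.05 s, during which the arm holds its last target.

## Working session

There is one attempt and no reset: what is moved stays moved. The work goes in short steps, Python scripts to look and compute and a tool call to move; the robot and the scene stay as the last step left them, time stands still between calls to the robot, and variables do not carry over. Pictures are saved under pics/ and viewed, and the job is handed in when it is done.

Besides the shell and the picture viewer there is one more tool, called after "Emit:" as name([rows], argument=value, ...), one row to a line, values as JSON. arm_command: Moves the arm, as the interface text tells. Its arguments: {"type":"object","properties":{"increments":{"type":"array","items":{"type":"object","properties":{"linear":{"type":"array","items":{"type":"number"}},"spin":{"type":"number"}}}},"fingers":{"type":"number"},"squeeze":{"type":"number"}},"required":["increments"]}

```bash
mkdir -p pics; cat > h.py <<'E'
import numpy as np, cv2
from workcell import manip
from scipy.spatial.transform import Rotation as Ro
def cam(n,f=None):
    c=manip.read_camera(n)
    if f: cv2.imwrite('pics/'+f,cv2.cvtColor(c['img'],cv2.COLOR_RGB2BGR))
    return c
def proj(c,X):
    X=np.atleast_2d(X).astype(float); p=(c['R']@X.T).T+np.array(c['t']); q=(np.array(c['mtx'])@p.T).T
    return q[:,:2]/q[:,2:]
def unproj(c,u,v,z):
    d=np.linalg.inv(np.array(c['mtx']))@np.array([u,v,1.]); R=np.array(c['R']); o=-R.T@np.array(c['t']); d=R.T@d
    return o+d*(z-o[2])/d[2]
E
python3 - <<'E'
from h import *
o=manip.observe()
for k,v in o.items(): print(k,np.round(v,4))
print(manip.grasp_offset)
for n in ['scene','side','wrist']:
    c=cam(n,n+'0.png'); R=np.array(c['R']); print(n,np.round(-R.T@np.array(c['t']),3),np.round(R,3).tolist(),np.round(c['mtx'],1).tolist())
E
```

```text
clock 0.0
joint_positions [ 1.2495  0.418  -0.0103  1.6141  0.0047  1.1107 -0.053 ]
qvel [0.0007 0.001  0.0006 0.0007 0.0007 0.001  0.0006]
effort [-9.00000e-04 -8.51277e+01  6.38500e-01 -4.25995e+01 -4.87000e-02
  1.88000e-02  1.00000e-04]
tool_pos [ 0.1725 -0.6004  0.2048]
tool_rot [-3.1097e+00 -4.3790e-01  4.0000e-04]
force [-0.344  -0.8428 -0.4269]
moment [ 0.0366 -0.0131  0.0127]
width 0.0937
0.0188
scene [1.474 0.601 0.903] [[-0.524, 0.852, -0.023], [0.505, 0.289, -0.813], [-0.686, -0.438, -0.582]] [[504.1, 0.0, 318.8], [0.0, 504.1, 231.5], [0.0, 0.0, 1.0]]
side [0.499 0.691 0.839] [[-0.999, -0.049, -0.004], [-0.032, 0.712, -0.701], [0.038, -0.7, -0.713]] [[453.5, 0.0, 325.6], [0.0, 453.5, 238.8], [0.0, 0.0, 1.0]]
wrist [ 0.249 -0.578  0.384] [[0.278, -0.961, -0.001], [-0.924, -0.267, 0.272], [-0.262, -0.075, -0.962]] [[410.7, 0.0, 319.6], [0.0, 410.7, 240.9], [0.0, 0.0, 1.0]]
```

View pics/scene0.png

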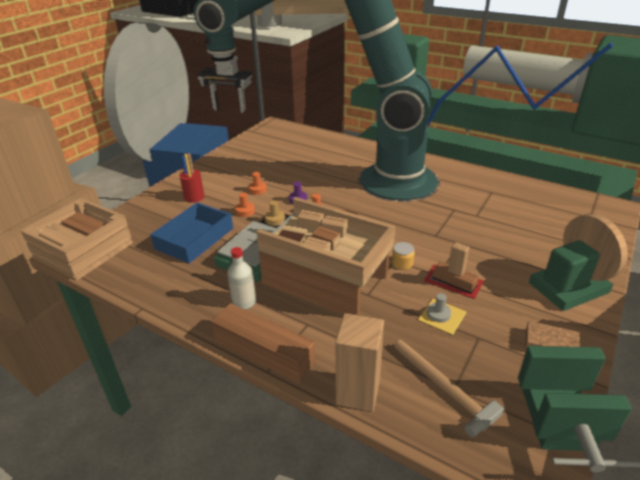

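View pics/side0.png

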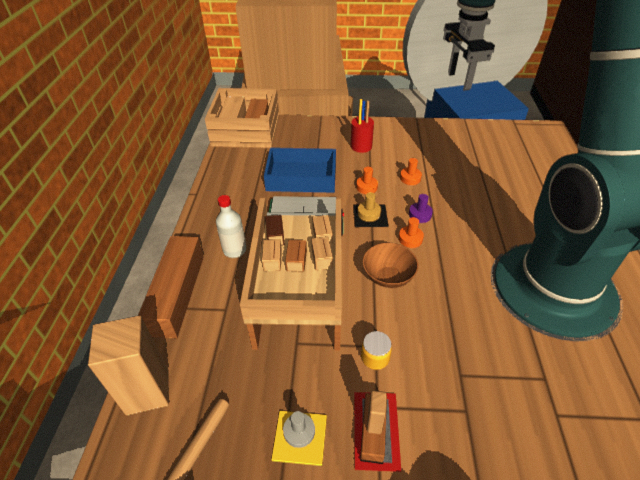

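View pics/wrist0.png

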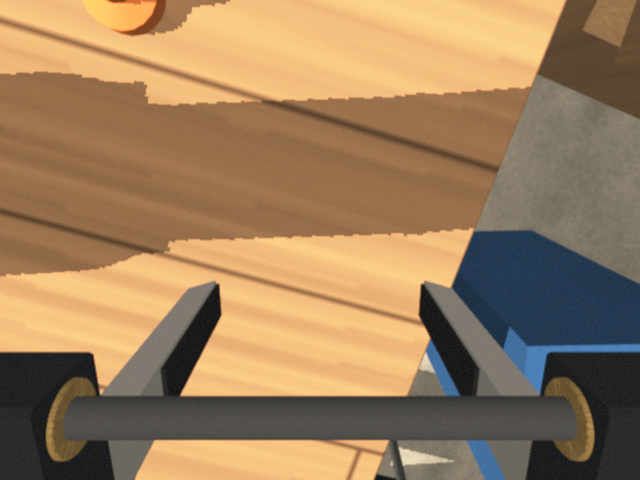

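Side view: the brass weight is on a black mat at (370,207). The lookalikes are orange at (367,180), (411,172) and (411,233), and purple at (421,208). The steel weight is on yellow at (299,430), the pusher at (375,425), the tub at (301,170), and five offcuts lie in the tray. Next, close crops.

```bash
python3 - <<'E'
from h import *
a=cv2.imread('pics/side0.png')
cv2.imwrite('pics/c1.png',cv2.resize(a[130:330,220:450],None,fx=3.4,fy=3,interpolation=cv2.INTER_CUBIC)[:600,:800])
cv2.imwrite('pics/c2.png',cv2.resize(a[320:480,240:430],None,fx=3.5,fy=3.5,interpolation=cv2.INTER_CUBIC))
a=cv2.imread('pics/scene0.png')
cv2.imwrite('pics/c3.png',cv2.resize(a[150:330,140:400],None,fx=3,fy=3,interpolation=cv2.INTER_CUBIC))
E
```

```text
(no output)
```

View pics/c1.png

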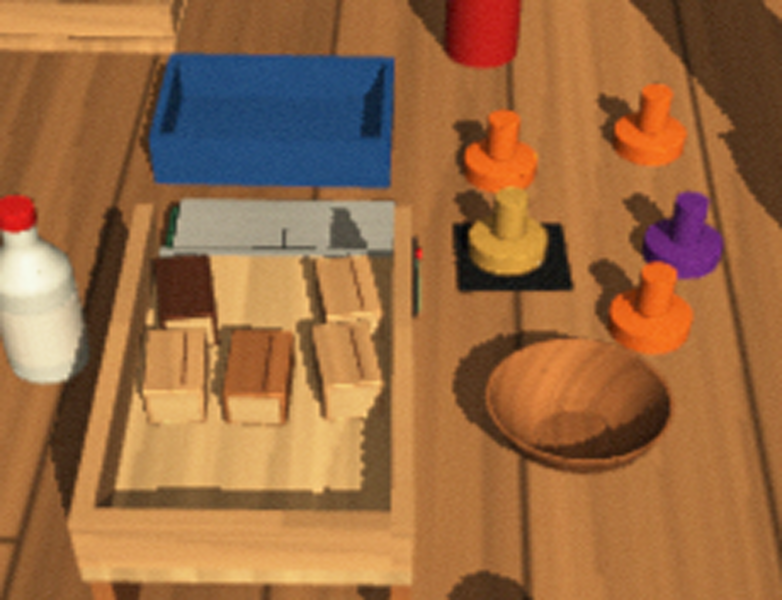

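View pics/c2.png

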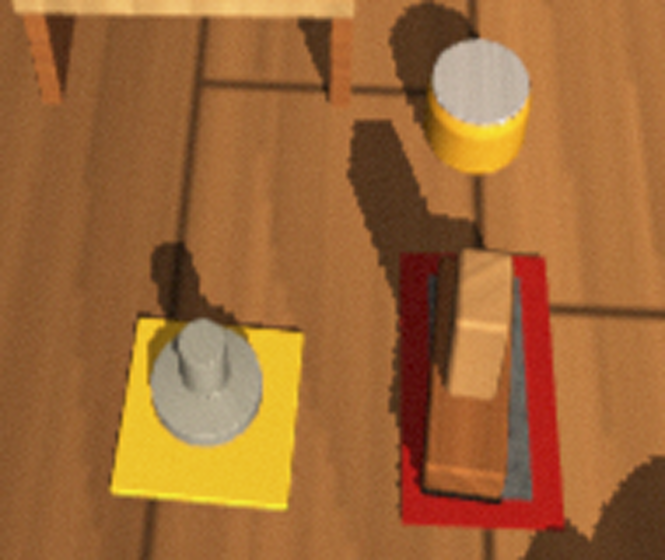

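View pics/c3.png

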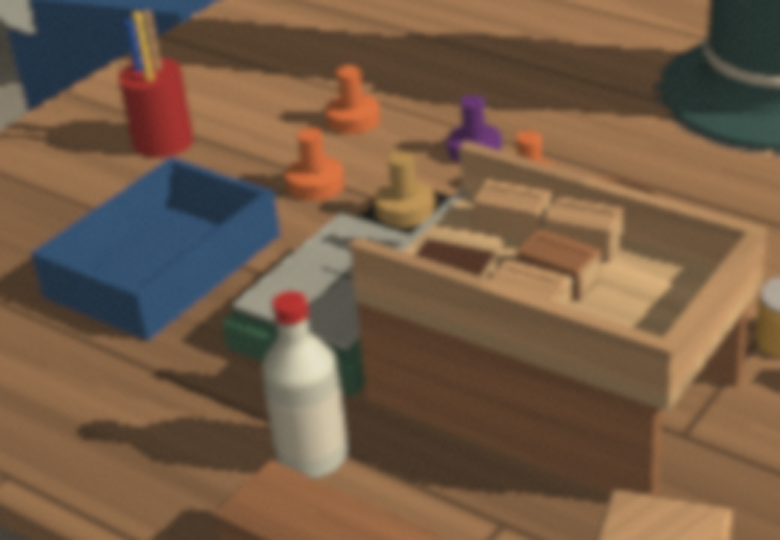

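```bash
cat >> h.py <<'E'
def rect(c,z,x0,x1,y0,y1,s=1000,f=None,grid=0.05):
    # image: col = y decreasing to right (robot view), row = x decreasing downward
    W=int((y1-y0)*s);H=int((x1-x0)*s)
    P=np.array([[x1,y1,z],[x1,y0,z],[x0,y0,z],[x0,y1,z]]);q=proj(c,P).astype(np.float32)
    M=cv2.getPerspectiveTransform(np.array([[0,0],[W,0],[W,H],[0,H]],np.float32),q)
    im=cv2.warpPerspective(cv2.cvtColor(c['img'],cv2.COLOR_RGB2BGR),M,(W,H),flags=cv2.INTER_CUBIC|cv2.WARP_INVERSE_MAP)
    if grid:
        g=np.ceil(x0/grid)*grid
        while g<x1:
            r=int((x1-g)*s); cv2.line(im,(0,r),(W,r),(255,255,0),1); cv2.putText(im,'%.2f'%g,(0,r-1),0,.35,(255,255,255),1); g+=grid
        g=np.ceil(y0/grid)*grid
        while g<y1:
            r=int((y1-g)*s); cv2.line(im,(r,0),(r,H),(255,255,0),1); cv2.putText(im,'%.2f'%g,(r,10),0,.35,(255,255,255),1); g+=grid
    if f: cv2.imwrite('pics/'+f,im)
    return im
E
python3 - <<'E'
from h import *
c=cam('side')
rect(c,0.004,0.3,0.8,-0.45,0.35,f='r4.png')
rect(c,0.173,0.3,0.7,-0.35,0.25,s=1300,f='r173.png')
h=cv2.cvtColor(c['img'],cv2.COLOR_RGB2HSV)
def quad(m,n,z):
    m=cv2.morphologyEx(m,cv2.MORPH_CLOSE,np.ones((5,5)))
    k,_=cv2.findContours(m,cv2.RETR_EXTERNAL,cv2.CHAIN_APPROX_NONE)
    k=max(k,key=cv2.contourArea); r=cv2.convexHull(k)[:,0]
    W=np.array([unproj(c,*p,z)[:2] for p in r.astype(float)])
    b=cv2.minAreaRect((W*1000).astype(np.float32)); print(n,np.round(b[0],1),np.round(b[1],1),round(b[2],1))
quad(cv2.inRange(h,(24,180,120),(34,255,255))*(np.arange(480)[:,None]>400).astype(np.uint8),'mat2',.004)
quad(cv2.inRange(h,(0,200,60),(5,255,255))*(np.arange(480)[:,None]>380).astype(np.uint8),'dock',.004)
E
```

```text
mat2 [565.  375.8] [87.3 86.8] 87.7
dock [427.3 353.9] [ 79.9 141.2] 0.6
```

View pics/r4.png

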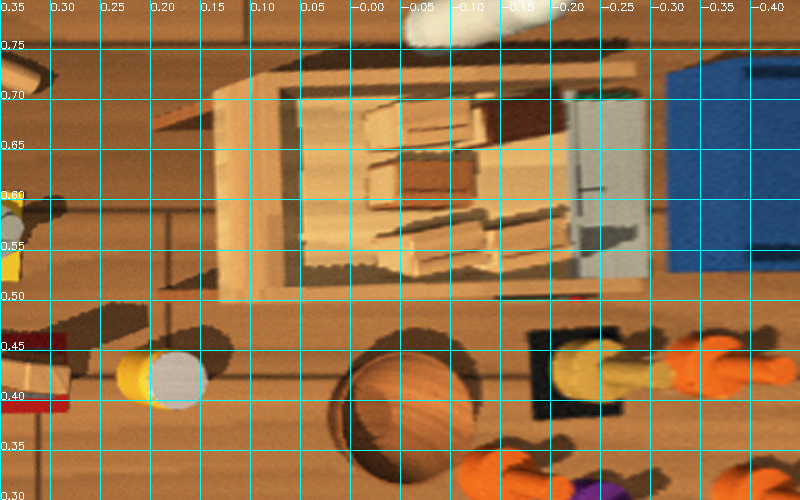

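View pics/r173.png

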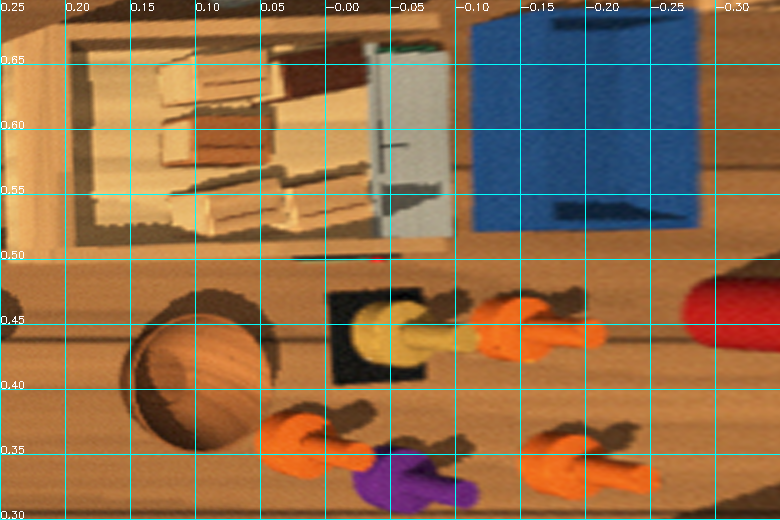

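```bash
cat >> h.py <<'E'
def goto(*tg):
    # tg: list of (x,y,z,yaw deg of tool x in world); prints cumulative increments from present pose
    o=manip.observe(); p=np.array(o['tool_pos']); R=Ro.from_rotvec(o['tool_rot']).as_matrix()
    yaw=np.degrees(np.arctan2(R[1,0],R[0,0]))
    print('t %.1f'%o['clock'],'pose',np.round(p,4),'yaw %.2f'%yaw,'tilt',np.round(R[:2,2],4),'F',np.round(o['force'],1),'w %.4f'%o['width'])
    pp=p;py=yaw
    for t in tg:
        d=R.T@(np.array(t[:3])-p); s=-np.radians(t[3]-yaw)
        n=max(np.linalg.norm(np.array(t[:3])-pp)/.05, abs(t[3]-py)/8.59)
        print('lin cm',np.round(d*100,2),'spin %.4f'%s,'rows>=%.1f'%n); pp=np.array(t[:3]);py=t[3]
E
python3 -c "
from h import *
goto((.173,-.60,.40,0),(.5,-.2,.40,0))"
```

```text
t 0.2 pose [ 0.1725 -0.6005  0.2051] yaw 16.03 tilt [-0.0003  0.0006] F [-0.1  0.2  0.2] w 0.0942
lin cm [  0.06  -0.05 -19.49] spin 0.2798 rows>=3.9
lin cm [ 42.53 -29.46 -19.47] spin 0.2798 rows>=10.3
```

Emit:
arm_command([
  {"linear": [0,0,-5],"spin": 0},
  {"linear": [0,0,-10],"spin": 0.1},
  {"linear": [0,0,-15],"spin": 0.2},
  {"linear": [0,0,-19.5],"spin": 0.28},
  {"linear": [4.25,-2.95,-19.5],"spin": 0.28},
  {"linear": [8.5,-5.9,-19.5],"spin": 0.28},
  {"linear": [12.7,-8.8,-19.5],"spin": 0.28},
  {"linear": [17,-11.8,-19.5],"spin": 0.28},
  {"linear": [21.2,-14.7,-19.5],"spin": 0.28},
  {"linear": [25.5,-17.7,-19.5],"spin": 0.28},
  {"linear": [29.7,-20.6,-19.5],"spin": 0.28},
  {"linear": [34,-23.5,-19.5],"spin": 0.28},
  {"linear": [38.3,-26.5,-19.5],"spin": 0.28},
  {"linear": [42.5,-29.5,-19.5],"spin": 0.28},
  {"linear": [42.5,-29.5,-19.5],"spin": 0.28},
  {"linear": [42.5,-29.5,-19.5],"spin": 0.28},
  {"linear": [42.5,-29.5,-19.5],"spin": 0.28},
])

```text
clock: 1.9
tool_pos: [0.4993, -0.2003, 0.4002]
tool_rot: [-3.142, 0.001, 0.001]
force: [-0.7, -0.5, -0.3]
width: 0.094
```

```bash
python3 -c "
from h import *
goto((.5,-.2,.4,0)); cam('wrist','w1.png')"
```

```text
t 1.9 pose [ 0.4993 -0.2003  0.4002] yaw -0.02 tilt [-0.0006  0.    ] F [-0.7 -0.5 -0.3] w 0.0940
lin cm [ 0.07 -0.03  0.02] spin -0.0004 rows>=0.0
```

View pics/w1.png

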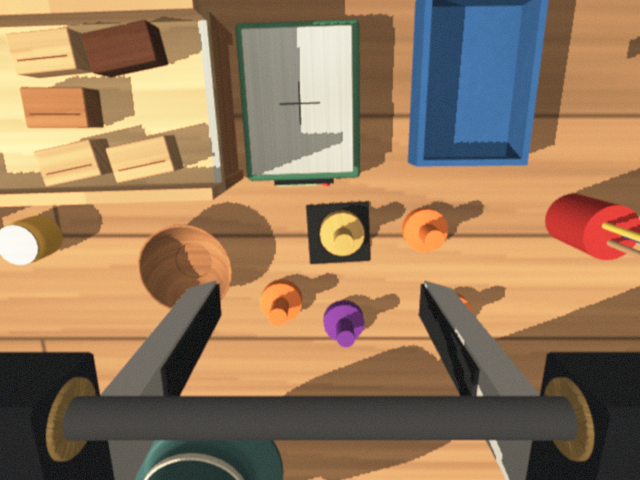

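Wrist view: the brass weight is at (342,233) on the black mat, the pan cross at (299,103), the tray lip at about col 210, and the tub at (475,85). Next I turn these pixels into positions.

```bash
python3 - <<'E'
from h import *
c=cam('wrist')
for n,u,v,z in [('cross',299,103,.052),('pan bl',247,179,.052),('pan br',358,175,.052),('pan tl',240,25,.052),('pan tr',355,22,.052),('mat',0,0,0)]:
    if n!='mat': print(n,np.round(unproj(c,u,v,z),4))
for p in [(307,206),(369,203),(370,261),(310,263)]: print('mat',np.round(unproj(c,*p,.004),4))
print('knob top',np.round(unproj(c,346,232,.070),4),'base',np.round(unproj(c,342,235,.024),4))
for p in [(197,20),(205,20),(217,184),(223,184)]: print('lip',np.round(unproj(c,*p,.128),4))
for p in [(414,0),(408,164),(527,165),(547,0)]: print('tub rim',np.round(unproj(c,*p,.055),4))
# crops
a=cv2.cvtColor(c['img'],cv2.COLOR_RGB2BGR)
cv2.imwrite('pics/c4.png',cv2.resize(a[10:270,200:400],None,fx=3,fy=2.3,interpolation=cv2.INTER_CUBIC))
rect(c,0.052,0.45,0.70,-0.35,0.05,s=1900,f='r5.png',grid=.02)
rect(c,0.004,0.35,0.50,-0.3,-0.1,s=3000,f='r6.png',grid=.02)
E
```

```text
cross [ 0.6041 -0.1758  0.052 ]
pan bl [ 0.5118 -0.108   0.052 ]
pan br [ 0.5169 -0.2499  0.052 ]
pan tl [ 0.6901 -0.1084  0.052 ]
pan tr [ 0.6933 -0.2419  0.052 ]
mat [ 0.4674 -0.183   0.004 ]
mat [ 0.4717 -0.271   0.004 ]
mat [ 0.385  -0.2754  0.004 ]
mat [ 0.3819 -0.1867  0.004 ]
knob top [ 0.4464 -0.2347  0.07  ] base [ 0.4301 -0.2323  0.024 ]
lip [ 0.6785 -0.0793  0.128 ]
lip [ 0.6785 -0.0872  0.128 ]
lip [ 0.5159 -0.0881  0.128 ]
lip [ 0.5159 -0.0947  0.128 ]
tub rim [ 0.7152 -0.3083  0.055 ]
tub rim [ 0.531  -0.3123  0.055 ]
tub rim [ 0.5298 -0.4625  0.055 ]
tub rim [ 0.7153 -0.4597  0.055 ]
```

View pics/r5.png

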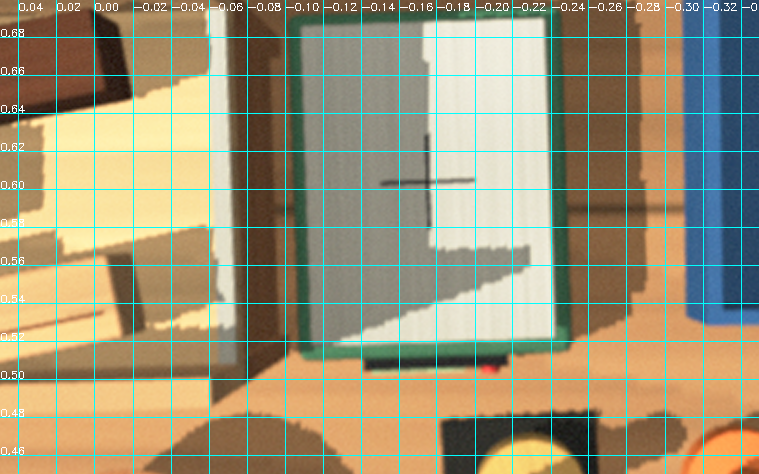

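View pics/r6.png

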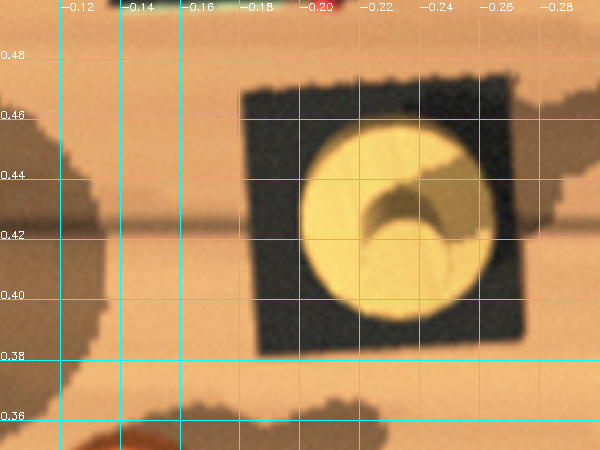

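```bash
python3 -c "
from h import *
goto((.4315,-.231,.13,0),(.4315,-.231,.033,0))
c=cam('wrist')
print(unproj(c,425,228,.02))"
```

```text
t 2.0 pose [ 0.4989 -0.2011  0.4004] yaw -0.12 tilt [-0.0002 -0.0003] F [-0.3 -0.8  0.2] w 0.0943
lin cm [-6.73  3.   27.05] spin -0.0021 rows>=5.6
lin cm [-6.73  3.   36.75] spin -0.0021 rows>=1.9
[ 0.43902301 -0.34902933  0.02      ]
```

Emit:
arm_command([
  {"linear": [-1.5,0.8,4.5]},
  {"linear": [-2.7,1.3,9]},
  {"linear": [-3.9,1.8,13.5]},
  {"linear": [-5,2.3,18]},
  {"linear": [-6.1,2.8,22.5]},
  {"linear": [-6.8,3.0,27]},
  {"linear": [-6.8,3.0,27]},
], fingers=7, squeeze=40)

```text
validation failed for argument at $.in...
```

```bash
python3 -c "
from h import *
goto((.4315,-.231,.033,0))
cam('wrist','w2.png')"
```

```text
t 2.0 pose [ 0.4989 -0.201   0.4005] yaw -0.13 tilt [-0.0002 -0.0003] F [-0.4 -0.5 -0. ] w 0.0939
lin cm [-6.73  3.   36.75] spin -0.0022 rows>=7.5
```

View pics/w2.png

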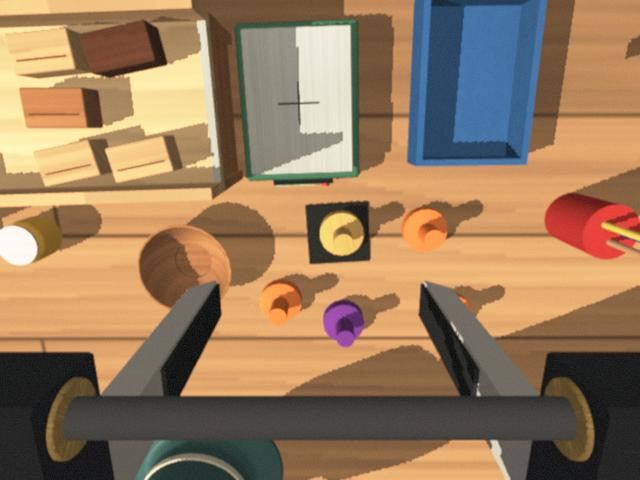

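The call was refused and nothing moved, because each row needs a spin value.

Emit:
arm_command([
  {"linear": [-1.5,0.8,4.5],"spin": 0},
  {"linear": [-2.7,1.3,9],"spin": 0},
  {"linear": [-3.9,1.8,13.5],"spin": 0},
  {"linear": [-5,2.3,18],"spin": 0},
  {"linear": [-6.1,2.8,22.5],"spin": 0},
  {"linear": [-6.8,3.0,27],"spin": 0},
  {"linear": [-6.8,3.0,27],"spin": 0},
], fingers=7, squeeze=40)

```text
clock: 2.8
tool_pos: [0.4279, -0.2295, 0.1265]
tool_rot: [-3.138, 0.003, 0.011]
force: [-0.2, 1.3, 0.7]
width: 0.0703
```

```bash
python3 -c "
from h import *
goto((.4315,-.231,.033,0))
cam('wrist','w2.png')"
```

```text
t 2.8 pose [ 0.4279 -0.2295  0.1265] yaw -0.13 tilt [-0.0069  0.0035] F [-0.2  1.3  0.7] w 0.0703
lin cm [0.43 0.18 9.34] spin -0.0022 rows>=1.9
```

View pics/w2.png

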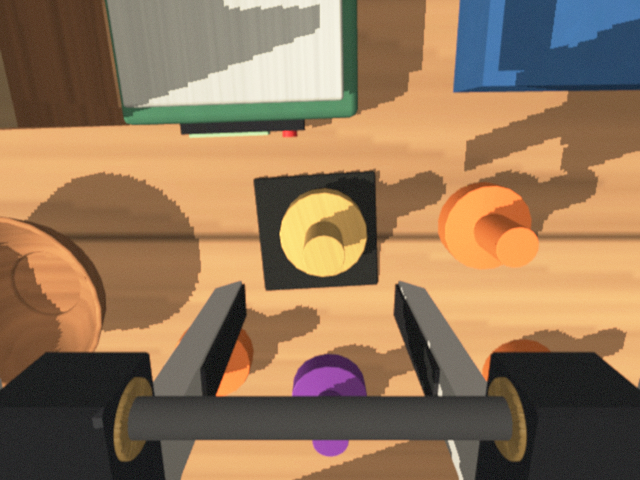

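```bash
python3 -c "
from h import *
c=cam('wrist')
print(unproj(c,326,252,.07),unproj(c,323,234,.024))
for p in [(255,178),(376,171),(379,284),(267,290)]: print('mat',np.round(unproj(c,*p,.004),4))
goto((.4315,-.231,.033,0))
"
```

```text
[ 0.43521839 -0.23342199  0.07      ] [ 0.43422005 -0.23188896  0.024     ]
mat [ 0.4717 -0.1817  0.004 ]
mat [ 0.4768 -0.2709  0.004 ]
mat [ 0.3877 -0.2766  0.004 ]
mat [ 0.3825 -0.1874  0.004 ]
t 2.9 pose [ 0.4319 -0.2301  0.1316] yaw -0.05 tilt [-0.0001  0.0002] F [0.3 0.1 1.4] w 0.0702
lin cm [-0.04  0.09  9.86] spin -0.0009 rows>=2.0
```

Emit:
arm_command([
  {"linear": [0.1,0.15,4],"spin": 0},
  {"linear": [0.1,0.15,7.5],"spin": 0},
  {"linear": [0.1,0.15,9.8],"spin": 0},
  {"linear": [0.1,0.15,9.8],"spin": 0},
  {"linear": [0.1,0.15,9.8],"spin": 0},
])

```text
clock: 3.4
tool_pos: [0.4342, -0.2319, 0.0346]
tool_rot: [3.14, -0.0, 0.003]
force: [0.1, 0.5, 0.2]
width: 0.0699
```

Emit:
arm_command([
  {"linear": [0,0,0],"spin": 0},
  {"linear": [0,0,0],"spin": 0},
  {"linear": [0,0,0],"spin": 0},
  {"linear": [0,0,0],"spin": 0},
  {"linear": [0,0,0],"spin": 0},
  {"linear": [0,0,0],"spin": 0},
], fingers=0, squeeze=40)

```text
clock: 4.0
tool_pos: [0.4326, -0.2313, 0.0325]
tool_rot: [-3.142, 0.0, 0.0]
force: [0.5, 0.8, -3.6]
width: 0.0258
```

```bash
python3 -c "
from h import *
goto((.604,-.1755,.1,0))
cam('wrist','w3.png')"
```

```text
t 4.0 pose [ 0.4326 -0.2313  0.0325] yaw -0.01 tilt [-0.0001  0.    ] F [ 0.5  0.8 -3.6] w 0.0258
lin cm [17.14 -5.58 -6.75] spin -0.0002 rows>=3.8
```

View pics/w3.png

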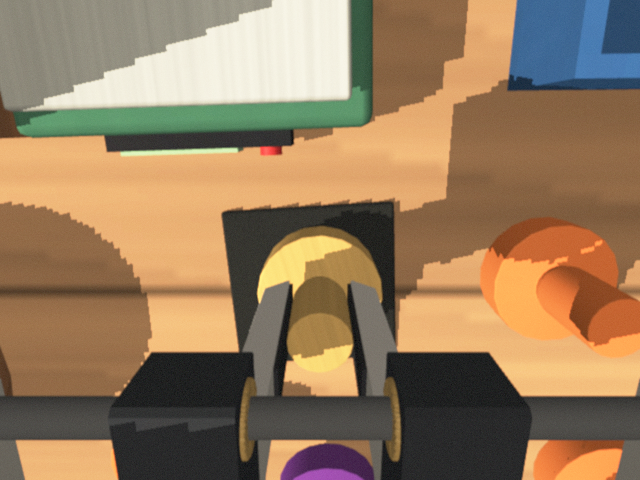

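Emit:
arm_command([
  {"linear": [0,0,-3],"spin": 0},
  {"linear": [0,0,-6.5],"spin": 0},
  {"linear": [2,-0.6,-7.5],"spin": 0},
  {"linear": [5,-1.6,-7.5],"spin": 0},
  {"linear": [8.5,-2.8,-7.5],"spin": 0},
  {"linear": [12,-3.9,-7.5],"spin": 0},
  {"linear": [15,-4.9,-7.5],"spin": 0},
  {"linear": [16.6,-5.4,-7.5],"spin": 0},
  {"linear": [17.1,-5.6,-7.5],"spin": 0},
  {"linear": [17.1,-5.6,-7.5],"spin": 0},
  {"linear": [17.1,-5.6,-7.5],"spin": 0},
  {"linear": [17.1,-5.6,-7.5],"spin": 0},
])

```text
clock: 5.25
tool_pos: [0.6027, -0.176, 0.1075]
tool_rot: [3.141, -0.002, -0.001]
force: [-0.2, -0.2, -5.9]
width: 0.0252
```

```bash
python3 -c "
from h import *
goto((.604,-.1755,.083,0),(.604,-.1755,.0755,0))
cam('wrist','w4.png')
cam('side','s4.png')"
```

```text
t 5.2 pose [ 0.6027 -0.176   0.1075] yaw -0.07 tilt [-0.0006 -0.0003] F [-0.2 -0.2 -5.9] w 0.0252
lin cm [ 0.13 -0.06  2.45] spin -0.0012 rows>=0.5
lin cm [ 0.13 -0.06  3.2 ] spin -0.0012 rows>=0.2
```

View pics/w4.png

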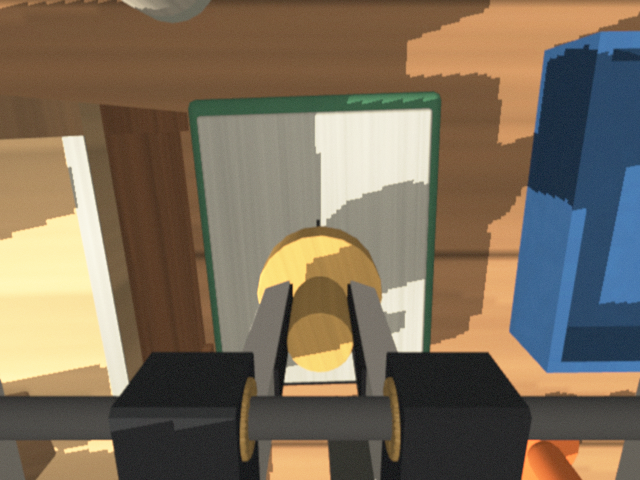

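View pics/s4.png

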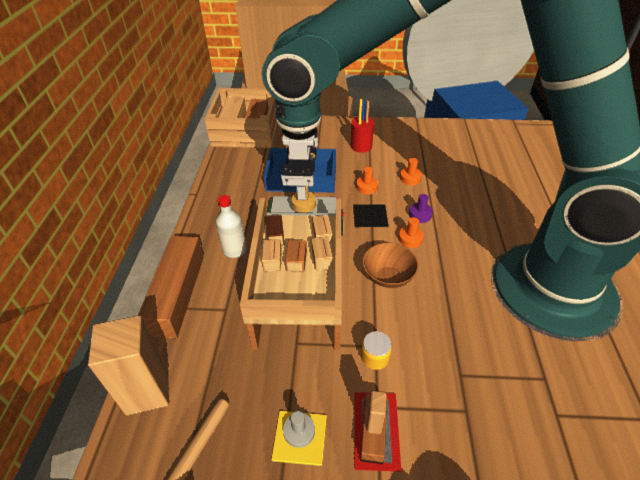

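```bash
python3 -c "
from h import *
c=cam('wrist')
for p in [(197,116),(433,110),(319,222)]: print(np.round(unproj(c,*p,.052),4))
goto((.604,-.1755,.0755,0))
"
```

```text
[ 0.6873 -0.1086  0.052 ]
[ 0.6905 -0.2374  0.052 ]
[ 0.6279 -0.1753  0.052 ]
t 5.4 pose [ 0.6032 -0.1757  0.1076] yaw -0.04 tilt [-0.     -0.0002] F [ 0.6  0.1 -4.5] w 0.0255
lin cm [ 0.08 -0.02  3.21] spin -0.0008 rows>=0.6
```

Emit:
arm_command([
  {"linear": [0,0,1],"spin": 0},
  {"linear": [0,0,2],"spin": 0},
  {"linear": [0,0,2.5],"spin": 0},
  {"linear": [0,0,2.8],"spin": 0},
  {"linear": [0,0,3.0],"spin": 0},
  {"linear": [0,0,3.1],"spin": 0},
  {"linear": [0,0,3.1],"spin": 0},
  {"linear": [0,0,3.1],"spin": 0},
])

```text
clock: 6.2
tool_pos: [0.6037, -0.1752, 0.0767]
tool_rot: [-3.142, 0.0, -0.0]
force: [-1.2, 0.5, -2.2]
width: 0.0256
```

```bash
python3 -c "
from h import *
goto((.604,-.1755,.0755,0))"
```

```text
t 6.2 pose [ 0.6037 -0.1752  0.0767] yaw -0.01 tilt [0.0003 0.    ] F [-1.2  0.5 -2.2] w 0.0256
lin cm [0.03 0.03 0.12] spin -0.0002 rows>=0.0
```

Most of the load is now on the pan, so I lower 1 mm more and let go gently.

Emit:
arm_command([
  {"linear": [0,0,0.1],"spin": 0},
  {"linear": [0,0,0.1],"spin": 0},
])

```text
clock: 6.4
tool_pos: [0.6038, -0.1753, 0.0756]
tool_rot: [3.142, -0.0, 0.001]
force: [-0.9, 0.2, -0.8]
width: 0.025
```

Emit:
arm_command([
  {"linear": [0,0,0],"spin": 0},
  {"linear": [0,0,0],"spin": 0},
  {"linear": [0,0,0],"spin": 0},
  {"linear": [0,0,0],"spin": 0},
  {"linear": [0,0,-3],"spin": 0},
  {"linear": [0,0,-7],"spin": 0},
  {"linear": [0,0,-9],"spin": 0},
  {"linear": [0,0,-9],"spin": 0},
  {"linear": [0,0,-9],"spin": 0},
  {"linear": [0,0,-9],"spin": 0},
  {"linear": [0,0,-9],"spin": 0},
  {"linear": [0,0,-9],"spin": 0},
], fingers=6)

```text
clock: 7.6
tool_pos: [0.6033, -0.1752, 0.1646]
tool_rot: [-3.141, 0.0, 0.002]
force: [-0.5, 0.0, -0.0]
width: 0.0599
```

```bash
python3 -c "
from h import *
goto((.604,-.1755,.0755,0))
c=cam('wrist','w5.png')"
```

```text
t 7.6 pose [ 0.6033 -0.1752  0.1646] yaw -0.01 tilt [-0.0012  0.0005] F [-0.5  0.  -0. ] w 0.0599
lin cm [0.08 0.04 8.91] spin -0.0001 rows>=1.8
```

View pics/w5.png

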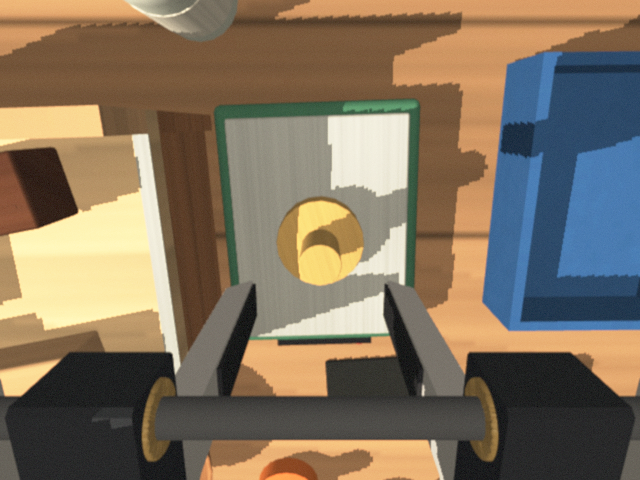

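```bash
python3 -c "
from h import *
c=cam('wrist')
P=np.array([unproj(c,*p,.046) for p in [(224,119),(410,113),(406,334),(239,339)]]); print(np.round(P,4),P.mean(0))
print(unproj(c,320,241,.066),unproj(c,321,264,.112))
goto((.604,-.1755,.0755,0))
"
```

```text
[[ 0.6868 -0.1084  0.046 ]
 [ 0.691  -0.2375  0.046 ]
 [ 0.5209 -0.2448  0.046 ]
 [ 0.5162 -0.11    0.046 ]] [ 0.60370732 -0.1751624   0.046     ]
[ 0.60436836 -0.17530123  0.066     ] [ 0.60317106 -0.17586206  0.112     ]
t 7.7 pose [ 0.6035 -0.1752  0.165 ] yaw -0.01 tilt [-0.0006  0.0003] F [ 0.7  0.1 -0.4] w 0.0601
lin cm [0.06 0.03 8.95] spin -0.0001 rows>=1.8
```

Emit:
arm_command([
  {"linear": [0,0,4],"spin": 0},
  {"linear": [0,0,7.5],"spin": 0},
  {"linear": [0,0,8.9],"spin": 0},
  {"linear": [0,0,8.9],"spin": 0},
  {"linear": [0,0,8.9],"spin": 0},
])

```text
clock: 8.2
tool_pos: [0.6043, -0.1754, 0.0777]
tool_rot: [3.141, -0.0, 0.002]
force: [0.3, 0.4, 0.6]
width: 0.0601
```

Emit:
arm_command([
  {"linear": [0,0,0],"spin": 0},
  {"linear": [0,0,0],"spin": 0},
  {"linear": [0,0,0],"spin": 0},
  {"linear": [0,0,0],"spin": 0},
  {"linear": [0,0,0],"spin": 0},
  {"linear": [0,0,-1.5],"spin": 0},
  {"linear": [0,0,-3],"spin": 0},
  {"linear": [0,0,-3],"spin": 0},
], fingers=0)

```text
clock: 9.0
tool_pos: [0.6049, -0.1756, 0.1093]
tool_rot: [3.141, -0.0, 0.005]
force: [-0.0, -0.2, -4.0]
width: 0.0251
```

```bash
python3 -c "
from h import *
goto((.430,-.229,.1,0),(.430,-.229,.036,0))
c=cam('wrist','w6.png')"
```

```text
t 9.0 pose [ 0.6049 -0.1756  0.1093] yaw -0.02 tilt [ 0.0034 -0.0009] F [-0.  -0.2 -4. ] w 0.0251
lin cm [-17.49   5.35   0.87] spin -0.0003 rows>=3.7
lin cm [-17.51   5.34   7.27] spin -0.0003 rows>=1.3
```

View pics/w6.png

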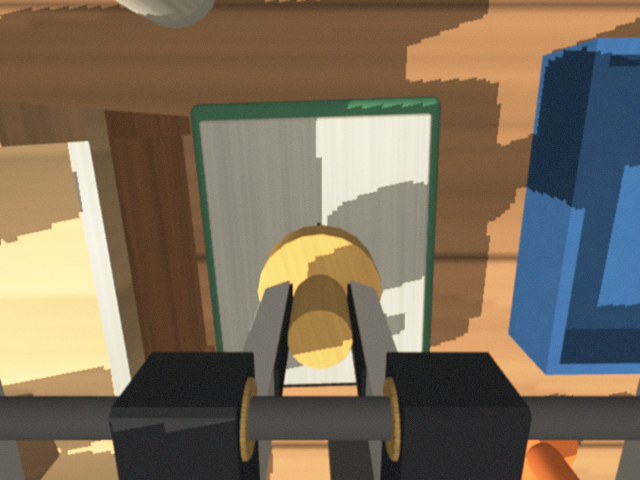

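Emit:
arm_command([
  {"linear": [-2,0.6,0],"spin": 0},
  {"linear": [-5.5,1.7,0],"spin": 0},
  {"linear": [-9,2.8,0],"spin": 0},
  {"linear": [-12.5,3.9,0.5],"spin": 0},
  {"linear": [-15.5,4.8,2],"spin": 0},
  {"linear": [-17,5.2,4],"spin": 0},
  {"linear": [-17.35,5.35,5],"spin": 0},
  {"linear": [-17.35,5.35,5],"spin": 0},
  {"linear": [-17.35,5.35,5],"spin": 0},
  {"linear": [-17.35,5.35,5],"spin": 0},
])

```text
clock: 10.05
tool_pos: [0.4314, -0.2285, 0.0571]
tool_rot: [3.141, 0.001, 0.002]
force: [0.2, 1.0, -4.9]
width: 0.0251
```

```bash
python3 -c "
from h import *
goto((.430,-.229,.0335,0))
c=cam('wrist','w7.png')"
```

```text
t 10.1 pose [ 0.4314 -0.2285  0.0571] yaw 0.05 tilt [ 0.0012 -0.0002] F [ 0.2  1.  -4.9] w 0.0251
lin cm [-0.14  0.05  2.36] spin 0.0008 rows>=0.5
```

View pics/w7.png

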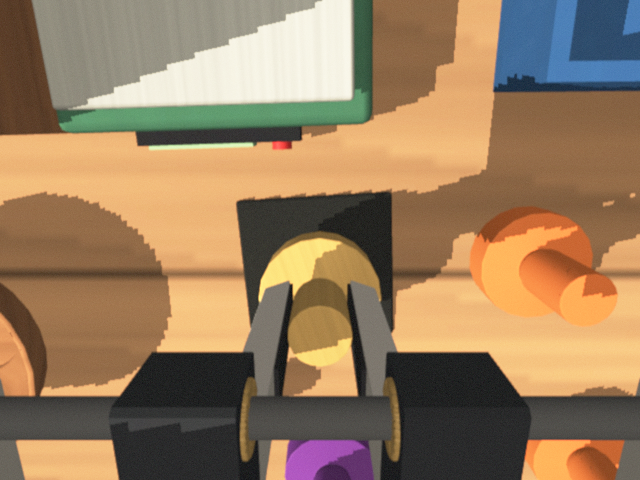

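Emit:
arm_command([
  {"linear": [-0.1,0,1.2],"spin": 0},
  {"linear": [-0.1,0,1.9],"spin": 0},
  {"linear": [-0.1,0,2.3],"spin": 0},
  {"linear": [-0.1,0,2.3],"spin": 0},
  {"linear": [-0.1,0,2.3],"spin": 0},
])

```text
clock: 10.6
tool_pos: [0.429, -0.2287, 0.0333]
tool_rot: [-3.142, 0.0, 0.001]
force: [-4.2, 2.5, 10.3]
width: 0.0251
```

```bash
python3 -c "
from h import *
goto((.430,-.229,.0335,0))"
```

```text
t 10.6 pose [ 0.429  -0.2287  0.0333] yaw -0.01 tilt [-0.0006  0.    ] F [-4.2  2.5 10.3] w 0.0251
lin cm [ 0.1   0.03 -0.02] spin -0.0001 rows>=0.0
```

Emit:
arm_command([
  {"linear": [0,0,-0.1],"spin": 0},
  {"linear": [0,0,-0.1],"spin": 0},
  {"linear": [0,0,-0.1],"spin": 0},
  {"linear": [0,0,-0.1],"spin": 0},
  {"linear": [0,0,-4],"spin": 0},
  {"linear": [0,0,-9],"spin": 0},
  {"linear": [0,0,-10],"spin": 0},
  {"linear": [0,0,-10],"spin": 0},
  {"linear": [0,0,-10],"spin": 0},
], fingers=6.5)

```text
clock: 11.5
tool_pos: [0.4287, -0.2287, 0.1327]
tool_rot: [-3.141, 0.001, 0.001]
force: [-0.3, 0.0, -0.1]
width: 0.0652
```

```bash
python3 -c "
from h import *
goto((.46,-.229,.35,0),(.46,.36,.35,0))
c=cam('wrist','w8.png')"
```

```text
t 11.5 pose [ 0.4287 -0.2287  0.1327] yaw -0.02 tilt [-0.0007  0.0003] F [-0.3  0.  -0.1] w 0.0652
lin cm [  3.12   0.03 -21.74] spin -0.0003 rows>=4.4
lin cm [  3.1  -58.87 -21.72] spin -0.0003 rows>=11.8
```

View pics/w8.png

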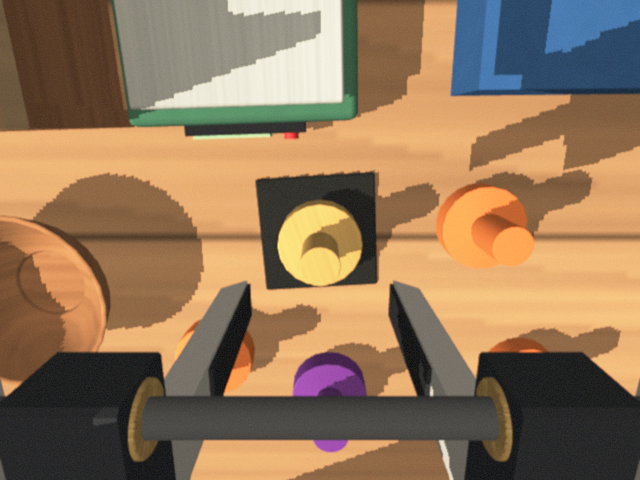

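Emit:
arm_command([
  {"linear": [0.5,0,-5],"spin": 0},
  {"linear": [1,0,-10],"spin": 0},
  {"linear": [1.5,0,-15],"spin": 0},
  {"linear": [2.5,-3,-19],"spin": 0},
  {"linear": [3.1,-7,-21.7],"spin": 0},
  {"linear": [3.1,-12,-21.7],"spin": 0},
  {"linear": [3.1,-17,-21.7],"spin": 0},
  {"linear": [3.1,-22,-21.7],"spin": 0},
  {"linear": [3.1,-27,-21.7],"spin": 0},
  {"linear": [3.1,-32,-21.7],"spin": 0},
  {"linear": [3.1,-37,-21.7],"spin": 0},
  {"linear": [3.1,-42,-21.7],"spin": 0},
  {"linear": [3.1,-47,-21.7],"spin": 0},
  {"linear": [3.1,-52,-21.7],"spin": 0},
  {"linear": [3.1,-56,-21.7],"spin": 0},
  {"linear": [3.1,-59,-21.7],"spin": 0},
  {"linear": [3.1,-59,-21.7],"spin": 0},
  {"linear": [3.1,-59,-21.7],"spin": 0},
  {"linear": [3.1,-59,-21.7],"spin": 0},
])

```text
clock: 13.45
tool_pos: [0.4606, 0.3602, 0.3496]
tool_rot: [3.141, -0.002, -0.002]
force: [-0.4, -0.1, 0.5]
width: 0.0647
```

```bash
python3 -c "
from h import *
c=cam('wrist','w9.png')
goto((.565,.376,.13,0))
rect(c,0.004,0.3,0.65,.2,.5,s=1700,f='r9.png',grid=.02)"
```

```text
t 13.5 pose [0.4607 0.3601 0.35  ] yaw -0.10 tilt [-0.0004 -0.0006] F [-0.2 -1.   0.2] w 0.0654
lin cm [10.44 -1.62 21.99] spin -0.0017 rows>=4.9
```

View pics/w9.png

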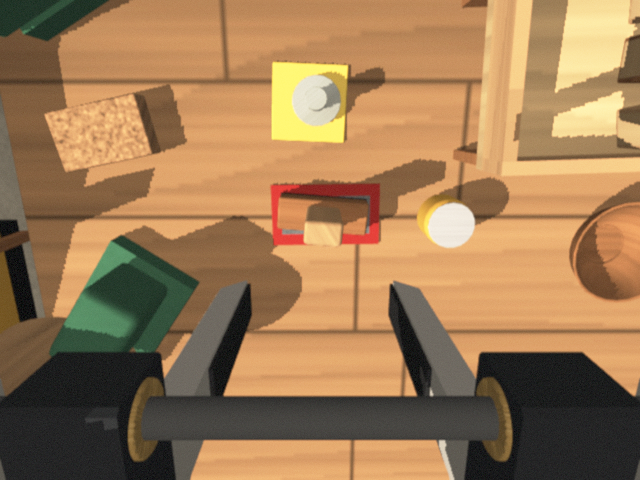

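View pics/r9.png

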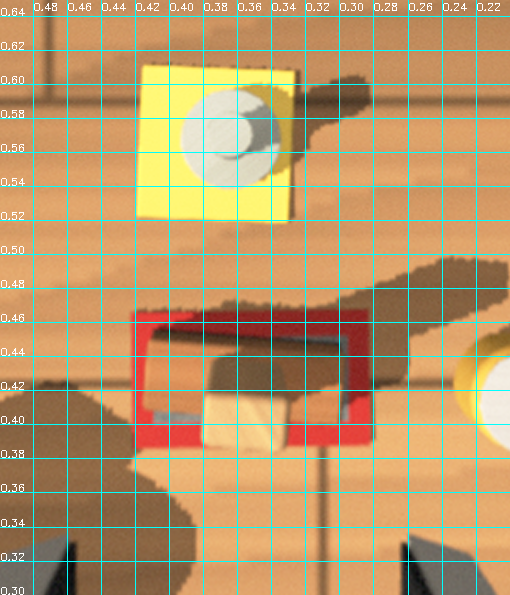

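Emit:
arm_command([
  {"linear": [2.5,-0.2,4.5],"spin": 0},
  {"linear": [4.5,-0.3,9],"spin": 0},
  {"linear": [6.5,-0.4,13.5],"spin": 0},
  {"linear": [8.5,-0.4,18],"spin": 0},
  {"linear": [10.2,-0.4,21],"spin": 0},
  {"linear": [10.6,-0.4,22],"spin": 0},
  {"linear": [10.6,-0.4,22],"spin": 0},
  {"linear": [10.6,-0.4,22],"spin": 0},
])

```text
clock: 14.3
tool_pos: [0.5661, 0.3657, 0.1324]
tool_rot: [-3.14, 0.0, -0.002]
force: [0.3, -0.5, 0.5]
width: 0.065
```

```bash
python3 -c "
from h import *
c=cam('wrist','w10.png')
goto((.567,.364,.028,0))"
```

```text
t 14.3 pose [0.5662 0.3659 0.1328] yaw 0.01 tilt [0.0021 0.0015] F [-0.5  0.5 -0.4] w 0.0646
lin cm [ 0.06  0.2  10.48] spin 0.0002 rows>=2.1
```

View pics/w10.png

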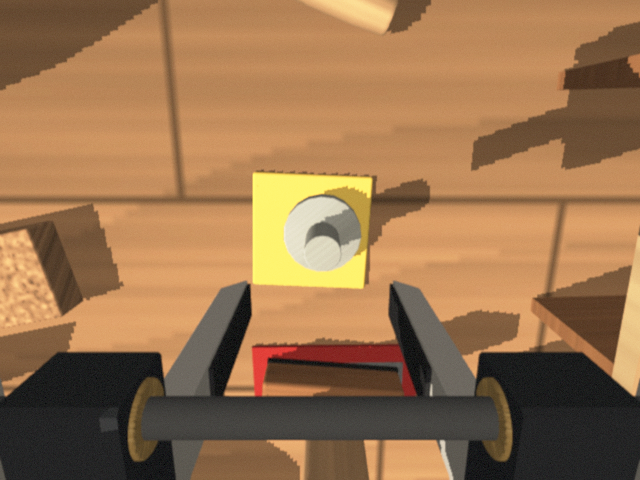

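Emit:
arm_command([
  {"linear": [0.05,0.2,4],"spin": 0},
  {"linear": [0.05,0.2,8],"spin": 0},
  {"linear": [0.05,0.2,10.2],"spin": 0},
  {"linear": [0.05,0.2,10.2],"spin": 0},
  {"linear": [0.05,0.2,10.2],"spin": 0},
])

```text
clock: 14.85
tool_pos: [0.5671, 0.3641, 0.0307]
tool_rot: [-3.14, -0.0, -0.003]
force: [-1.3, 0.2, 0.7]
width: 0.065
```

Emit:
arm_command([
  {"linear": [0,0,0],"spin": 0},
  {"linear": [0,0,0],"spin": 0},
  {"linear": [0,0,0],"spin": 0},
  {"linear": [0,0,0],"spin": 0},
  {"linear": [0,0,0],"spin": 0},
  {"linear": [0,0,0],"spin": 0},
], fingers=0)

```text
clock: 15.45
tool_pos: [0.5667, 0.3633, 0.0286]
tool_rot: [-3.141, 0.0, -0.0]
force: [-0.1, -0.3, 1.7]
width: 0.023
```

```bash
python3 -c "
from h import *
c=cam('wrist','w11.png')
goto((.567,.364,.028,0),(.567,.364,.32,0),(.604,-.1755,.32,0))"
```

```text
t 15.5 pose [0.5668 0.3633 0.0286] yaw -0.01 tilt [0.0001 0.0002] F [-0.9  0.   2. ] w 0.0232
lin cm [ 0.02 -0.07  0.06] spin -0.0002 rows>=0.0
lin cm [  0.03  -0.07 -29.14] spin -0.0002 rows>=5.8
lin cm [  3.74  53.87 -29.15] spin -0.0002 rows>=10.8
```

View pics/w11.png

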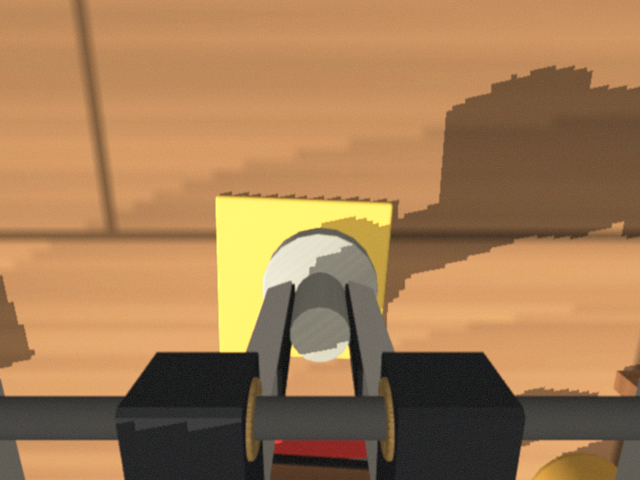

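Emit:
arm_command([
  {"linear": [0,0,-3.5],"spin": 0},
  {"linear": [0,0,-8],"spin": 0},
  {"linear": [0,0,-13],"spin": 0},
  {"linear": [0,0,-18],"spin": 0},
  {"linear": [0.2,2,-20.5],"spin": 0},
  {"linear": [0.5,6,-21],"spin": 0},
  {"linear": [0.8,10.5,-21],"spin": 0},
  {"linear": [1.1,15,-21],"spin": 0},
  {"linear": [1.4,20,-21],"spin": 0},
  {"linear": [1.7,25,-21],"spin": 0},
  {"linear": [2,30,-21],"spin": 0},
  {"linear": [2.4,35,-21],"spin": 0},
  {"linear": [2.8,40,-21],"spin": 0},
  {"linear": [3.2,45,-21],"spin": 0},
  {"linear": [3.6,49.5,-21],"spin": 0},
  {"linear": [3.7,52.5,-21],"spin": 0},
  {"linear": [3.7,53.9,-21],"spin": 0},
  {"linear": [3.7,53.9,-21],"spin": 0},
  {"linear": [3.7,53.9,-21],"spin": 0},
  {"linear": [3.7,53.9,-21],"spin": 0},
], squeeze=55)

```text
clock: 17.5
tool_pos: [0.6038, -0.1738, 0.2385]
tool_rot: [-3.141, -0.003, -0.0]
force: [0.1, 0.9, -3.6]
width: 0.0233
```

```bash
python3 -c "
from h import *
c=cam('wrist','w12.png')
goto((.604,-.1755,.085,0),(.604,-.1755,.074,0))"
```

```text
t 17.6 pose [ 0.6038 -0.1741  0.2386] yaw 0.11 tilt [0.0001 0.0004] F [ 0.5  0.7 -2.9] w 0.0230
lin cm [ 0.02  0.15 15.36] spin 0.0020 rows>=3.1
lin cm [ 0.02  0.15 16.46] spin 0.0020 rows>=0.2
```

View pics/w12.png

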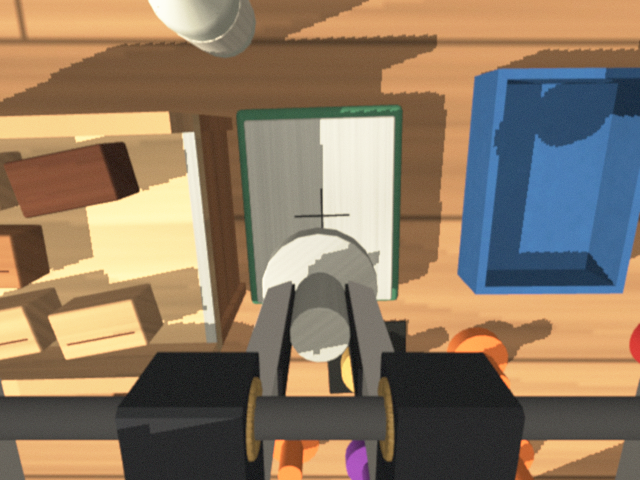

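```bash
python3 -c "
from h import *
c=cam('wrist')
print(unproj(c,322,215,.052))
goto((.604,-.1755,.085,0),(.604,-.1755,.074,0))"
```

```text
[ 0.60460133 -0.17602338  0.052     ]
t 17.6 pose [ 0.6038 -0.1743  0.2386] yaw 0.10 tilt [0.0001 0.0002] F [-0.  -0.5 -2.5] w 0.0229
lin cm [ 0.02  0.12 15.36] spin 0.0017 rows>=3.1
lin cm [ 0.02  0.12 16.46] spin 0.0017 rows>=0.2
```

Emit:
arm_command([
  {"linear": [0.05,0.1,4.5],"spin": 0},
  {"linear": [0.05,0.1,9],"spin": 0},
  {"linear": [0.05,0.1,12],"spin": 0},
  {"linear": [0.05,0.1,14],"spin": 0},
  {"linear": [0.05,0.1,15],"spin": 0},
  {"linear": [0.05,0.1,15],"spin": 0},
  {"linear": [0.05,0.1,15],"spin": 0},
])

```text
clock: 18.3
tool_pos: [0.6047, -0.1766, 0.0895]
tool_rot: [3.141, 0.0, 0.002]
force: [0.8, 0.2, -2.2]
width: 0.0232
```

```bash
python3 -c "
from h import *
goto((.604,-.1755,.085,0),(.604,-.1755,.074,0))"
```

```text
t 18.3 pose [ 0.6047 -0.1766  0.0895] yaw 0.01 tilt [ 0.0012 -0.0002] F [ 0.8  0.2 -2.2] w 0.0232
lin cm [-0.07 -0.11  0.45] spin 0.0001 rows>=0.1
lin cm [-0.08 -0.11  1.55] spin 0.0001 rows>=0.2
```

Emit:
arm_command([
  {"linear": [0,0,0.8],"spin": 0},
  {"linear": [0,0,1.2],"spin": 0},
  {"linear": [0,0,1.5],"spin": 0},
  {"linear": [0,0,1.5],"spin": 0},
  {"linear": [0,0,1.5],"spin": 0},
])

```text
clock: 18.8
tool_pos: [0.6042, -0.1769, 0.0736]
tool_rot: [3.141, -0.0, 0.0]
force: [-0.4, -0.4, -0.2]
width: 0.023
```

```bash
python3 -c "
from h import *
goto((.604,-.1755,.085,0),(.604,-.1755,.074,0))"
```

```text
t 18.8 pose [ 0.6042 -0.1769  0.0736] yaw -0.02 tilt [ 0.0001 -0.0001] F [-0.4 -0.4 -0.2] w 0.0230
lin cm [-0.02 -0.14 -1.14] spin -0.0003 rows>=0.2
lin cm [-0.02 -0.14 -0.04] spin -0.0003 rows>=0.2
```

Emit:
arm_command([
  {"linear": [0,0,0],"spin": 0},
  {"linear": [0,0,0],"spin": 0},
  {"linear": [0,0,0],"spin": 0},
  {"linear": [0,0,0],"spin": 0},
  {"linear": [0,0,-3],"spin": 0},
  {"linear": [0,0,-7],"spin": 0},
  {"linear": [0,0,-9],"spin": 0},
  {"linear": [0,0,-9],"spin": 0},
  {"linear": [0,0,-9],"spin": 0},
  {"linear": [0,0,-9],"spin": 0},
  {"linear": [0,0,-9],"spin": 0},
  {"linear": [0,0,-9],"spin": 0},
], fingers=6)

```text
clock: 20.0
tool_pos: [0.6038, -0.1767, 0.1627]
tool_rot: [-3.141, 0.0, 0.002]
force: [1.5, 0.2, 0.2]
width: 0.0601
```

```bash
python3 -c "
from h import *
goto((.604,-.176,.074,0))
c=cam('wrist','w13.png')"
```

```text
t 20.0 pose [ 0.6038 -0.1767  0.1627] yaw -0.00 tilt [-0.0011  0.0005] F [1.5 0.2 0.2] w 0.0601
lin cm [ 0.03 -0.06  8.87] spin -0.0001 rows>=1.8
```

View pics/w13.png

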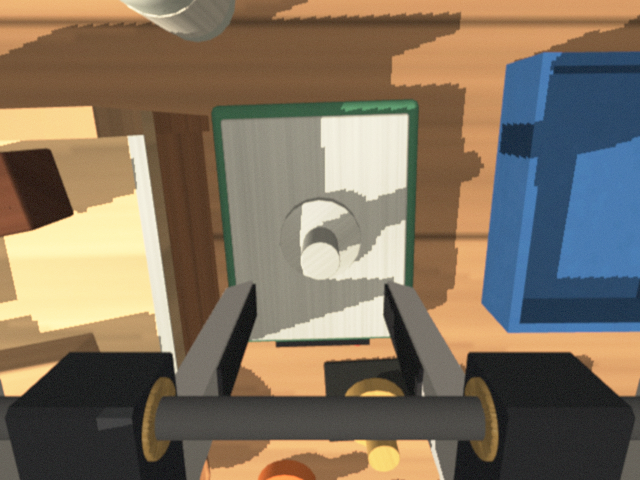

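Emit:
arm_command([
  {"linear": [0,0,4],"spin": 0},
  {"linear": [0,0,7.5],"spin": 0},
  {"linear": [0,0,8.8],"spin": 0},
  {"linear": [0,0,8.8],"spin": 0},
  {"linear": [0,0,8.8],"spin": 0},
])

```text
clock: 20.55
tool_pos: [0.6049, -0.1767, 0.0767]
tool_rot: [3.142, -0.0, 0.002]
force: [0.5, 0.7, 0.8]
width: 0.0601
```

Emit:
arm_command([
  {"linear": [0,0,0],"spin": 0},
  {"linear": [0,0,0],"spin": 0},
  {"linear": [0,0,0],"spin": 0},
  {"linear": [0,0,0],"spin": 0},
  {"linear": [0,0,0],"spin": 0},
  {"linear": [0,0,0],"spin": 0},
], fingers=0)

```text
clock: 21.15
tool_pos: [0.6041, -0.1769, 0.0755]
tool_rot: [3.142, -0.0, 0.0]
force: [1.0, -0.1, 0.0]
width: 0.023
```

```bash
python3 -c "
from h import *
goto((.604,-.176,.24,0),(.5653,.373,.24,0))"
```

```text
t 21.1 pose [ 0.6041 -0.1769  0.0755] yaw -0.01 tilt [ 0.0001 -0.0001] F [ 1.  -0.1  0. ] w 0.0230
lin cm [-1.000e-02 -9.000e-02 -1.645e+01] spin -0.0003 rows>=3.3
lin cm [ -3.9  -54.99 -16.45] spin -0.0003 rows>=11.0
```

Emit:
arm_command([
  {"linear": [0,0,-3.5],"spin": 0},
  {"linear": [0,0,-8],"spin": 0},
  {"linear": [0,0,-13],"spin": 0},
  {"linear": [0,0,-16],"spin": 0},
  {"linear": [-0.1,-2,-16.4],"spin": 0},
  {"linear": [-0.4,-6,-16.4],"spin": 0},
  {"linear": [-0.8,-11,-16.4],"spin": 0},
  {"linear": [-1.2,-16,-16.4],"spin": 0},
  {"linear": [-1.6,-21,-16.4],"spin": 0},
  {"linear": [-2,-26,-16.4],"spin": 0},
  {"linear": [-2.4,-31,-16.4],"spin": 0},
  {"linear": [-2.8,-36,-16.4],"spin": 0},
  {"linear": [-3.2,-41,-16.4],"spin": 0},
  {"linear": [-3.5,-46,-16.4],"spin": 0},
  {"linear": [-3.8,-50.5,-14],"spin": 0},
  {"linear": [-3.9,-53.5,-10],"spin": 0},
  {"linear": [-3.9,-55,-6],"spin": 0},
  {"linear": [-3.9,-55,-3],"spin": 0},
  {"linear": [-3.9,-55,-1],"spin": 0},
  {"linear": [-3.9,-55,-1],"spin": 0},
])

```text
clock: 23.15
tool_pos: [0.5628, 0.3725, 0.0815]
tool_rot: [3.139, 0.002, -0.008]
force: [-0.5, -0.3, -2.0]
width: 0.0229
```

Emit:
arm_command([
  {"linear": [0,0,0],"spin": 0},
  {"linear": [0,0,0],"spin": 0},
])

```text
clock: 23.35
tool_pos: [0.5655, 0.3737, 0.0868]
tool_rot: [-3.141, 0.0, -0.002]
force: [0.7, 0.9, -3.3]
width: 0.0232
```

```bash
python3 -c "
from h import *
goto((.5653,.373,.031,0))
c=cam('wrist','w14.png')"
```

```text
t 23.4 pose [0.5655 0.3737 0.0868] yaw -0.01 tilt [0.0012 0.001 ] F [ 0.7  0.9 -3.3] w 0.0232
lin cm [-0.03  0.08  5.58] spin -0.0002 rows>=1.1
```

View pics/w14.png

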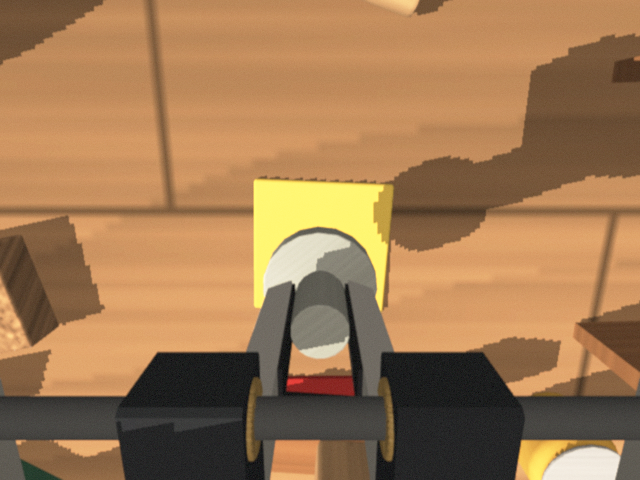

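Emit:
arm_command([
  {"linear": [0,0,3],"spin": 0},
  {"linear": [0,0,4.5],"spin": 0},
  {"linear": [0,0,5.2],"spin": 0},
  {"linear": [0,0,5.45],"spin": 0},
  {"linear": [0,0,5.45],"spin": 0},
])

```text
clock: 23.9
tool_pos: [0.5654, 0.3735, 0.0317]
tool_rot: [-3.141, 0.0, -0.001]
force: [0.6, -0.0, -2.4]
width: 0.0233
```

```bash
python3 -c "
from h import *
goto((.5653,.373,.031,0))"
```

```text
t 23.9 pose [0.5654 0.3735 0.0317] yaw -0.01 tilt [0.0004 0.0004] F [ 0.6 -0.  -2.4] w 0.0233
lin cm [-0.01  0.05  0.07] spin -0.0002 rows>=0.0
```

Emit:
arm_command([
  {"linear": [0,0,0.15],"spin": 0},
  {"linear": [0,0,0.15],"spin": 0},
  {"linear": [0,0,0.15],"spin": 0},
])

```text
clock: 24.2
tool_pos: [0.5658, 0.3737, 0.031]
tool_rot: [-3.141, 0.0, -0.002]
force: [-2.4, -2.9, 7.2]
width: 0.023
```

Emit:
arm_command([
  {"linear": [0,0,0],"spin": 0},
  {"linear": [0,0,0],"spin": 0},
  {"linear": [0,0,0],"spin": 0},
  {"linear": [0,0,0],"spin": 0},
  {"linear": [0,0,-4],"spin": 0},
  {"linear": [0,0,-9],"spin": 0},
  {"linear": [0,0,-13],"spin": 0},
  {"linear": [0,0,-13],"spin": 0},
  {"linear": [0,0,-13],"spin": 0},
], fingers=6)

```text
clock: 25.1
tool_pos: [0.5655, 0.3733, 0.1601]
tool_rot: [-3.141, 0.001, -0.002]
force: [0.5, 0.0, -0.7]
width: 0.0599
```

```bash
python3 -c "
from h import *
goto((.53,.373,.38,0),(.50,-.30,.38,0))
c=cam('wrist','w15.png')"
```

```text
t 25.1 pose [0.5655 0.3733 0.1601] yaw -0.02 tilt [0.0014 0.0005] F [ 0.5  0.  -0.7] w 0.0599
lin cm [-3.520e+00  2.000e-02 -2.199e+01] spin -0.0004 rows>=4.5
lin cm [ -6.5   67.32 -22.03] spin -0.0004 rows>=13.5
```

View pics/w15.png

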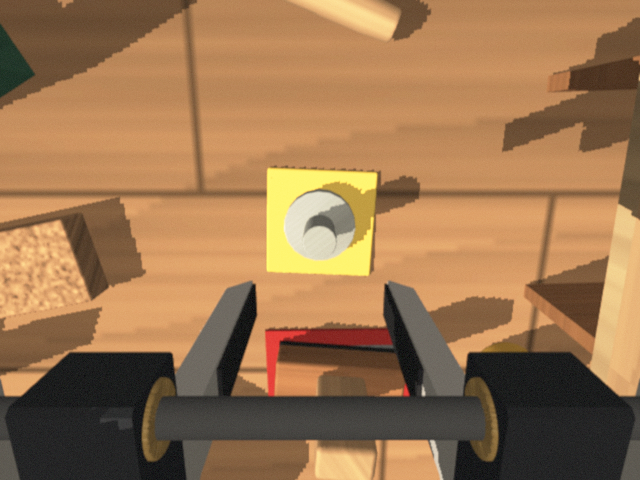

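Emit:
arm_command([
  {"linear": [-0.5,0,-5],"spin": 0},
  {"linear": [-1,0,-10],"spin": 0},
  {"linear": [-1.5,0,-15],"spin": 0},
  {"linear": [-1.5,3,-19],"spin": 0},
  {"linear": [-1.5,7,-22],"spin": 0},
  {"linear": [-1.5,12,-22],"spin": 0},
  {"linear": [-1.5,17,-22],"spin": 0},
  {"linear": [-1.5,22,-22],"spin": 0},
  {"linear": [-1.5,27,-22],"spin": 0},
  {"linear": [-1.5,32,-22],"spin": 0},
  {"linear": [-1.5,37,-22],"spin": 0},
  {"linear": [-1.5,42,-22],"spin": 0},
  {"linear": [-1.5,47,-22],"spin": 0},
  {"linear": [-1.5,52,-22],"spin": 0},
  {"linear": [-1.5,57,-22],"spin": 0},
  {"linear": [-1.5,62,-22],"spin": 0},
  {"linear": [-1.5,67,-22],"spin": 0},
  {"linear": [-1.5,71,-22],"spin": 0},
  {"linear": [-1.5,71,-22],"spin": 0},
  {"linear": [-1.5,71,-22],"spin": 0},
])

```text
clock: 27.15
tool_pos: [0.5498, -0.3375, 0.3775]
tool_rot: [-3.14, 0.002, 0.003]
force: [-0.0, 0.1, -0.1]
width: 0.0597
```

Emit:
arm_command([
  {"linear": [0,0,0],"spin": 0},
  {"linear": [0,0,0],"spin": 0},
])

```text
clock: 27.35
tool_pos: [0.5504, -0.3356, 0.3793]
tool_rot: [-3.141, -0.002, 0.0]
force: [0.1, -0.1, 0.1]
width: 0.0606
```

```bash
python3 -c "
from h import *
goto((.63,-.45,.2,0))
c=cam('wrist','w16.png')
rect(c,0.055,0.48,0.78,-.5,-.1,s=1900,f='r16.png',grid=.02)"
```

```text
t 27.4 pose [ 0.5504 -0.3356  0.3793] yaw 0.08 tilt [-0.0002  0.0002] F [ 0.1 -0.1  0.1] w 0.0606
lin cm [ 7.95 11.46 17.93] spin 0.0014 rows>=4.5
```

View pics/w16.png

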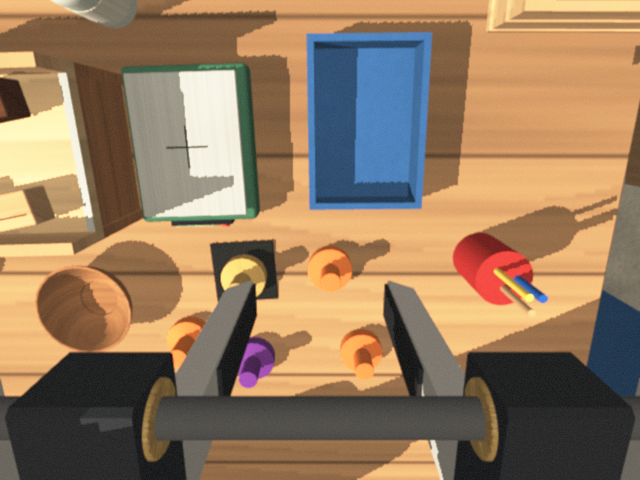

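View pics/r16.png

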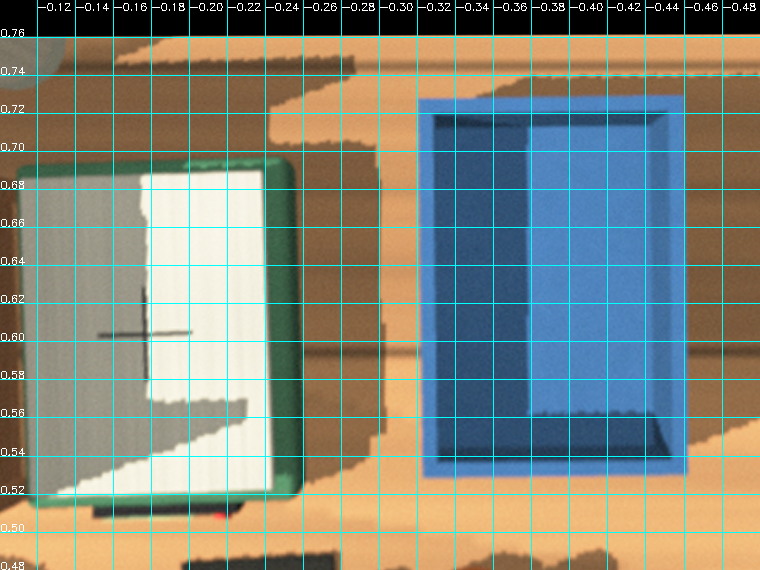

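Emit:
arm_command([
  {"linear": [2,3,3],"spin": 0},
  {"linear": [4,6,6],"spin": -0.01},
  {"linear": [6,9,9.5],"spin": -0.015},
  {"linear": [7.5,11.5,13],"spin": -0.015},
  {"linear": [7.95,12.2,17.5],"spin": -0.015},
  {"linear": [7.95,12.2,22],"spin": -0.015},
  {"linear": [7.95,12.2,25.5],"spin": -0.015},
  {"linear": [7.95,12.2,26.5],"spin": -0.015},
  {"linear": [7.95,12.2,26.5],"spin": -0.015},
  {"linear": [7.95,12.2,26.5],"spin": -0.015},
])

```text
clock: 28.4
tool_pos: [0.6306, -0.4591, 0.1169]
tool_rot: [3.14, 0.023, 0.004]
force: [-0.0, 0.2, 1.0]
width: 0.0603
```

```bash
python3 -c "
from h import *
goto((.63,-.4573,.018,0.9))
c=cam('wrist','w17.png')"
```

```text
t 28.4 pose [ 0.6306 -0.4591  0.1169] yaw 0.86 tilt [ 0.0023 -0.0014] F [-0.   0.2  1. ] w 0.0603
lin cm [-0.07 -0.19  9.89] spin -0.0007 rows>=2.0
```

View pics/w17.png

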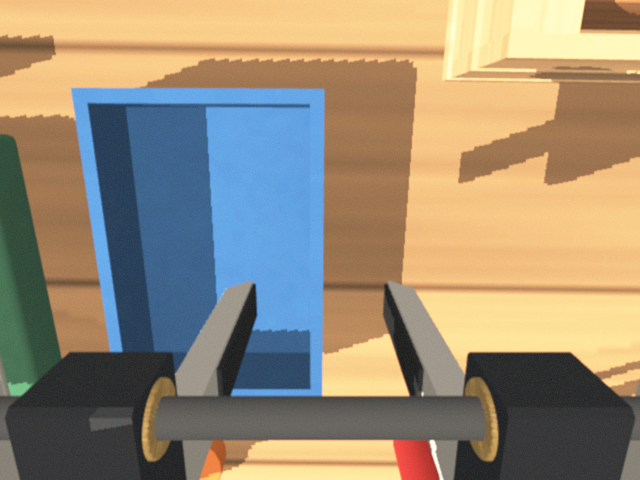

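Emit:
arm_command([
  {"linear": [0,-0.15,4],"spin": 0},
  {"linear": [0,-0.15,7.5],"spin": 0},
  {"linear": [0,-0.15,9.8],"spin": 0},
  {"linear": [0,-0.15,9.8],"spin": 0},
  {"linear": [0,-0.15,9.8],"spin": 0},
])

```text
clock: 28.95
tool_pos: [0.6305, -0.4578, 0.0187]
tool_rot: [3.14, 0.023, 0.003]
force: [-0.3, -0.0, 0.1]
width: 0.0597
```

Emit:
arm_command([
  {"linear": [0,0,0],"spin": 0},
  {"linear": [0,0,0],"spin": 0},
  {"linear": [0,0,0],"spin": 0},
  {"linear": [0,0,0],"spin": 0},
  {"linear": [0,0,0],"spin": 0},
  {"linear": [0,0,0],"spin": 0},
  {"linear": [0,0,0],"spin": 0},
  {"linear": [0,0,-1],"spin": 0},
  {"linear": [0,0,-3],"spin": 0},
  {"linear": [0,0,-3],"spin": 0},
  {"linear": [0,0,-3],"spin": 0},
], fingers=0, squeeze=60)

```text
clock: 30.05
tool_pos: [0.6299, -0.4576, 0.0476]
tool_rot: [3.14, 0.023, 0.002]
force: [-0.1, -0.2, -4.2]
width: 0.0078
```

```bash
python3 -c "
from h import *
goto((.63,-.4573,.018,0.9))
c=cam('wrist','w18.png');cam('side','s18.png')"
```

```text
t 30.1 pose [ 0.6299 -0.4576  0.0476] yaw 0.84 tilt [ 0.0013 -0.001 ] F [-0.1 -0.2 -4.2] w 0.0078
lin cm [ 0.   -0.03  2.96] spin -0.0010 rows>=0.6
```

View pics/w18.png

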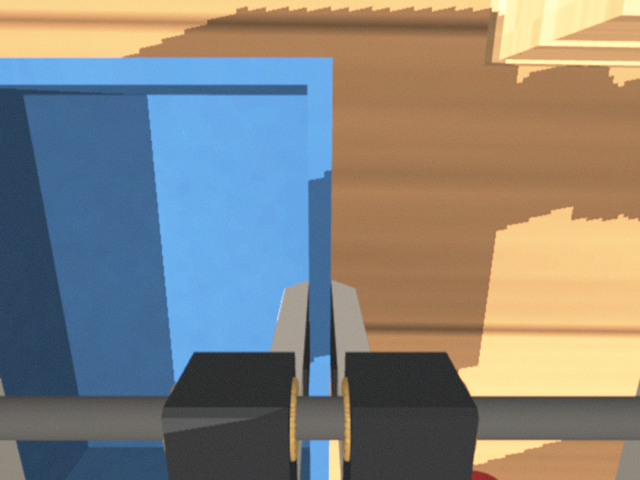

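View pics/s18.png

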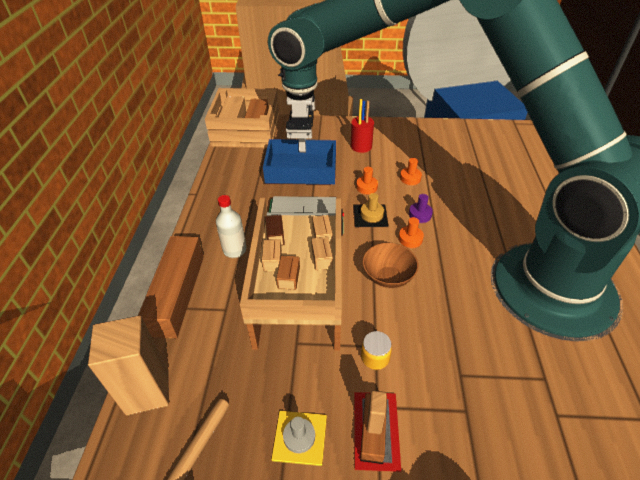

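```bash
python3 -c "
from h import *
goto((.63,-.4573,.11,0.86),(.6064,-.2423,.11,2.0),(.6064,-.2423,.067,2.0))
"
```

```text
t 30.1 pose [ 0.6293 -0.4573  0.0462] yaw 0.85 tilt [-0.0004  0.0001] F [ 0.2  0.5 -2.5] w 0.0076
lin cm [ 0.07  0.   -6.38] spin -0.0002 rows>=1.3
lin cm [ -1.97 -21.53  -6.38] spin -0.0201 rows>=4.3
lin cm [ -1.97 -21.53  -2.08] spin -0.0201 rows>=0.9
```

Emit:
arm_command([
  {"linear": [0,0,-2.5],"spin": 0},
  {"linear": [0,0,-5],"spin": 0},
  {"linear": [0,-0.5,-6.4],"spin": 0},
  {"linear": [-0.2,-2,-6.4],"spin": 0},
  {"linear": [-0.4,-4.5,-6.4],"spin": -0.005},
  {"linear": [-0.7,-7.5,-6.4],"spin": -0.01},
  {"linear": [-1,-10.5,-6.4],"spin": -0.015},
  {"linear": [-1.3,-13.5,-6.4],"spin": -0.02},
  {"linear": [-1.6,-16.5,-6.4],"spin": -0.02},
  {"linear": [-1.8,-18.5,-6.4],"spin": -0.02},
  {"linear": [-1.9,-20,-6.4],"spin": -0.02},
  {"linear": [-1.95,-21,-6.4],"spin": -0.02},
  {"linear": [-1.95,-21.4,-6.4],"spin": -0.02},
  {"linear": [-1.95,-21.4,-6.4],"spin": -0.02},
  {"linear": [-1.95,-21.4,-6.4],"spin": -0.02},
  {"linear": [-1.95,-21.4,-6.4],"spin": -0.02},
])

```text
clock: 31.75
tool_pos: [0.6067, -0.2446, 0.1103]
tool_rot: [3.141, 0.053, -0.0]
force: [-0.4, 0.1, -1.1]
width: 0.0077
```

```bash
python3 -c "
from h import *
goto((.6064,-.2423,.067,2.0))
c=cam('wrist','w19.png');cam('side','s19.png')"
```

```text
t 31.8 pose [ 0.6067 -0.2446  0.1103] yaw 1.93 tilt [-0.0002 -0.0001] F [-0.4  0.1 -1.1] w 0.0077
lin cm [-0.03 -0.23  4.33] spin -0.0012 rows>=0.9
```

View pics/w19.png

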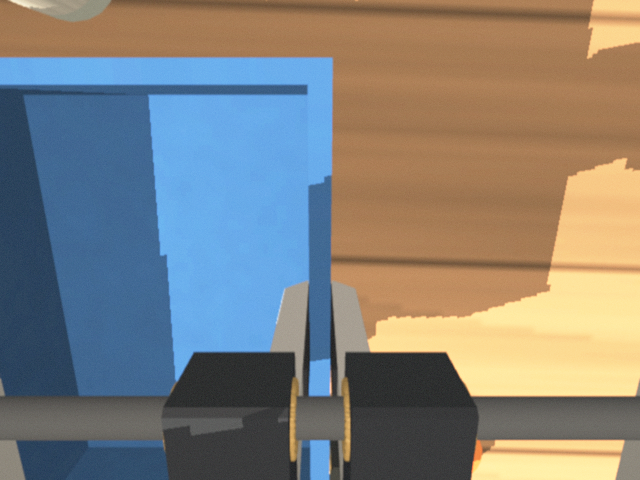

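View pics/s19.png

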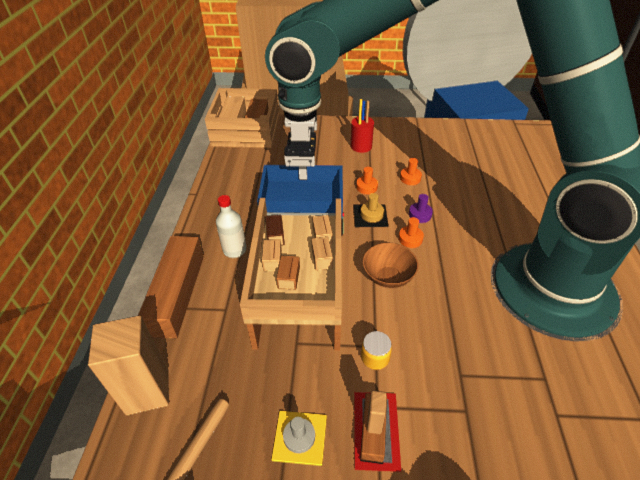

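Emit:
arm_command([
  {"linear": [0,-0.2,1.5],"spin": 0},
  {"linear": [0,-0.2,2.5],"spin": 0},
  {"linear": [0,-0.2,3.3],"spin": 0},
  {"linear": [0,-0.2,3.8],"spin": 0},
  {"linear": [0,-0.2,4.2],"spin": 0},
  {"linear": [0,-0.2,4.2],"spin": 0},
  {"linear": [0,-0.2,4.2],"spin": 0},
])

```text
clock: 32.55
tool_pos: [0.607, -0.2416, 0.0687]
tool_rot: [3.141, 0.055, 0.0]
force: [-0.6, -0.5, -2.4]
width: 0.0076
```

```bash
python3 -c "
from h import *
goto((.6064,-.2423,.067,2.0))"
```

```text
t 32.5 pose [ 0.607  -0.2416  0.0687] yaw 1.99 tilt [ 0.0003 -0.0001] F [-0.6 -0.5 -2.4] w 0.0076
lin cm [-0.06  0.06  0.17] spin -0.0001 rows>=0.0
```

Emit:
arm_command([
  {"linear": [0,0.05,0.2],"spin": 0},
  {"linear": [0,0.05,0.2],"spin": 0},
])

```text
clock: 32.75
tool_pos: [0.607, -0.2422, 0.0665]
tool_rot: [3.141, 0.054, 0.001]
force: [-0.0, 0.2, -0.6]
width: 0.0074
```

```bash
python3 -c "
from h import *
goto((.6064,-.2423,.067,2.0));cam('side','s20.png')
a=cv2.imread('pics/s20.png');cv2.imwrite('pics/c20.png',cv2.resize(a[140:280,220:400],None,fx=4,fy=4,interpolation=cv2.INTER_CUBIC))"
```

```text
t 32.8 pose [ 0.607  -0.2422  0.0665] yaw 1.99 tilt [ 0.0004 -0.    ] F [-0.   0.2 -0.6] w 0.0074
lin cm [-0.06  0.01 -0.05] spin -0.0002 rows>=0.0
```

View pics/c20.png

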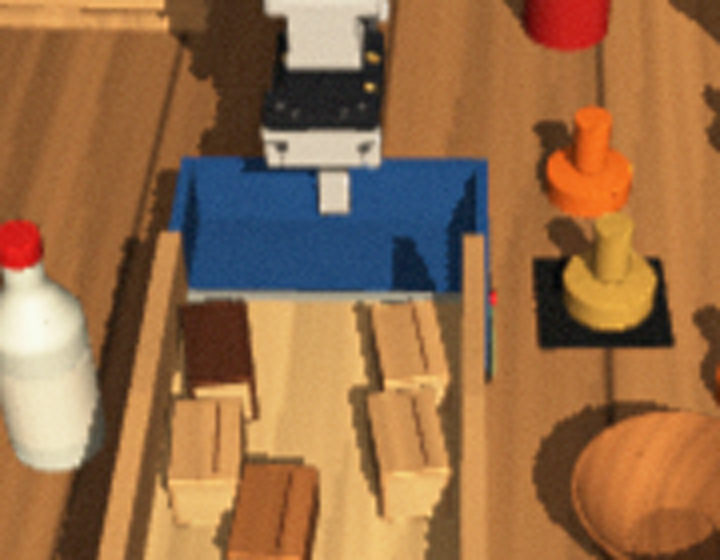

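Fz is close to zero, so the tub is resting on the pan. Releasing.

Emit:
arm_command([
  {"linear": [0,0,0],"spin": 0},
  {"linear": [0,0,0],"spin": 0},
  {"linear": [0,0,0],"spin": 0},
  {"linear": [0,0,-3],"spin": 0},
  {"linear": [0,0,-7],"spin": 0},
  {"linear": [0,0,-12],"spin": 0},
  {"linear": [0,0,-17],"spin": 0},
  {"linear": [-1,-0.8,-21],"spin": 0.035},
  {"linear": [-3,-3,-24],"spin": 0.035},
  {"linear": [-6,-5,-26],"spin": 0.035},
  {"linear": [-9,-6,-28],"spin": 0.035},
  {"linear": [-10,-6.5,-28],"spin": 0.035},
  {"linear": [-10,-6.5,-28],"spin": 0.035},
  {"linear": [-10,-6.5,-28],"spin": 0.035},
  {"linear": [-10,-6.5,-28],"spin": 0.035},
], fingers=3)

```text
clock: 34.3
tool_pos: [0.505, -0.181, 0.3454]
tool_rot: [-3.14, 0.001, 0.002]
force: [-0.2, -0.3, 0.3]
width: 0.0302
```

```bash
python3 -c "
from h import *
goto((.6064,-.2423,.067,2.0))
c=cam('wrist','w21.png')
rect(c,0.104,0.48,0.72,-.3,.1,s=1900,f='r21.png',grid=.02)"
```

```text
t 34.3 pose [ 0.505  -0.181   0.3454] yaw -0.02 tilt [-0.0013  0.0011] F [-0.2 -0.3  0.3] w 0.0302
lin cm [10.17  6.16 27.82] spin -0.0352 rows>=6.1
```

View pics/w21.png

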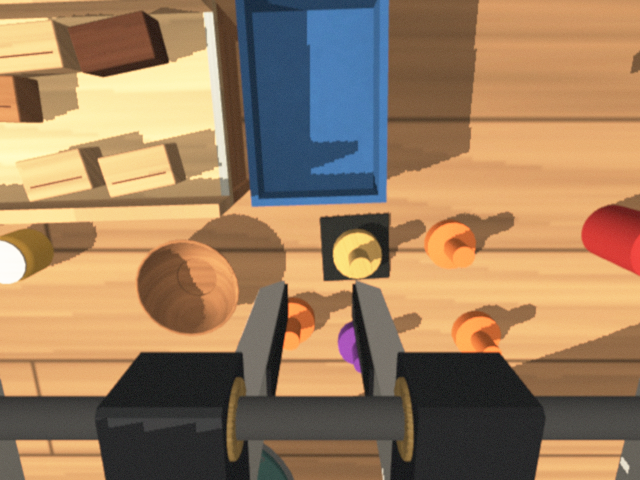

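View pics/r21.png

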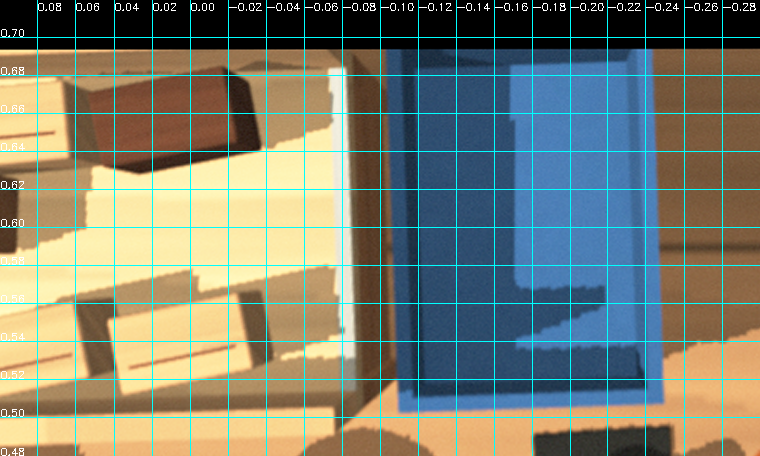

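Emit:
arm_command([
  {"linear": [1,-4,-1.5],"spin": 0},
  {"linear": [2,-8,-3],"spin": 0},
  {"linear": [3,-12,-4],"spin": 0},
  {"linear": [4,-16,-5],"spin": 0},
  {"linear": [5,-20,-5.5],"spin": 0},
  {"linear": [5,-23,-5.5],"spin": 0},
  {"linear": [5,-24,-5.5],"spin": 0},
  {"linear": [5,-24,-5.5],"spin": 0},
  {"linear": [5,-24,-5.5],"spin": 0},
  {"linear": [5,-24,-5.5],"spin": 0},
])

```text
clock: 35.35
tool_pos: [0.5549, 0.0577, 0.4012]
tool_rot: [3.141, -0.004, -0.001]
force: [0.3, -0.5, -0.5]
width: 0.03
```

```bash
python3 -c "
from h import *
goto((.427,.354,.25,90))
c=cam('wrist','w22.png')
rect(c,0.128,0.45,0.75,-.15,.25,s=1900,f='r22.png',grid=.02)
rect(c,0.173,0.45,0.75,-.15,.25,s=1900,f='r22b.png',grid=.02)"
```

```text
t 35.4 pose [0.5549 0.0577 0.4012] yaw -0.14 tilt [-0.0005 -0.0002] F [ 0.3 -0.5 -0.5] w 0.0300
lin cm [-12.85 -29.61  15.12] spin -1.5732 rows>=10.5
```

View pics/w22.png

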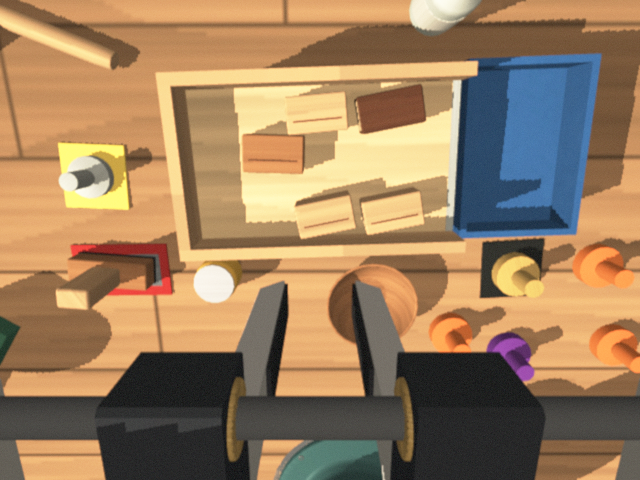

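View pics/r22.png

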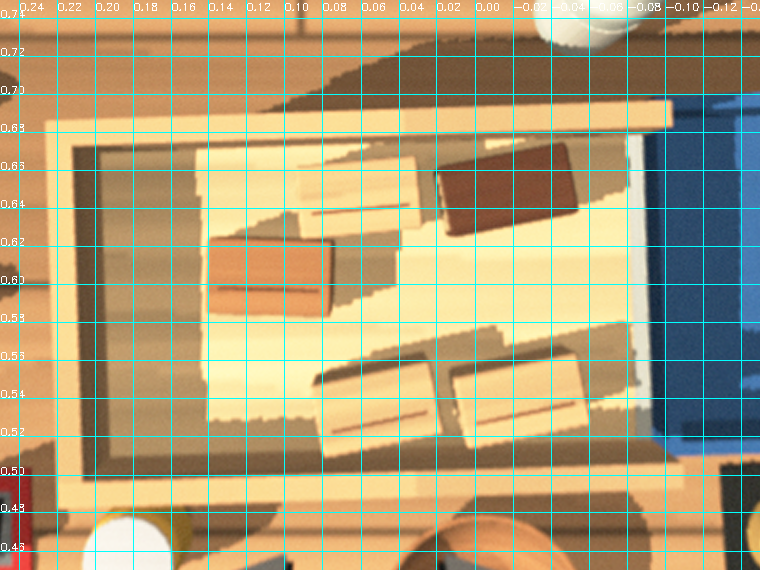

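View pics/r22b.png

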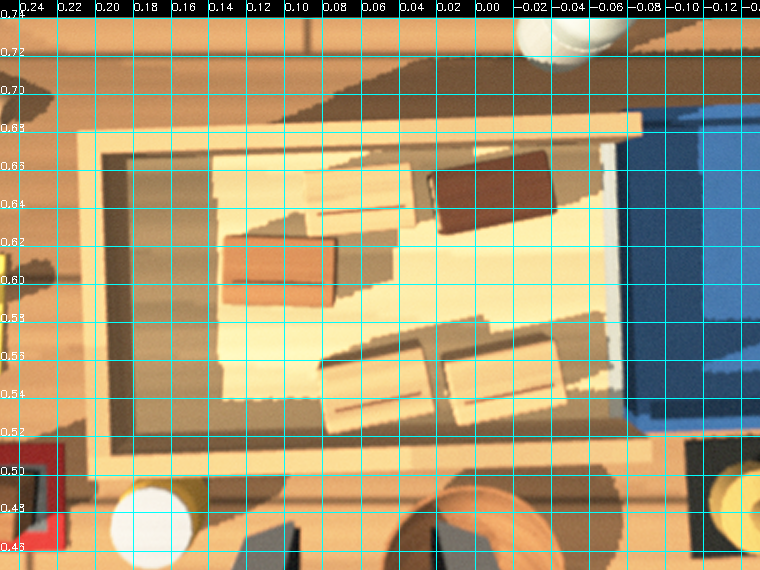

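Emit:
arm_command([
  {"linear": [-1,-2,0.5],"spin": -0.14},
  {"linear": [-2.5,-4.5,1],"spin": -0.28},
  {"linear": [-4,-7.5,2],"spin": -0.42},
  {"linear": [-5.5,-10.5,3],"spin": -0.57},
  {"linear": [-7,-13.5,4],"spin": -0.71},
  {"linear": [-8.5,-16.5,5],"spin": -0.85},
  {"linear": [-10,-19,6],"spin": -1.0},
  {"linear": [-11.5,-21,6.5],"spin": -1.14},
  {"linear": [-12.5,-22.5,7],"spin": -1.28},
  {"linear": [-12.8,-23.3,7],"spin": -1.42},
  {"linear": [-12.8,-23.3,7],"spin": -1.571},
  {"linear": [-12.8,-23.3,7],"spin": -1.571},
  {"linear": [-12.8,-23.3,7],"spin": -1.571},
  {"linear": [-12.8,-23.3,7],"spin": -1.571},
], fingers=6.5)

```text
clock: 36.8
tool_pos: [0.4271, 0.2918, 0.3315]
tool_rot: [2.227, 2.216, 0.0]
force: [-0.3, -0.2, 0.4]
width: 0.0652
```

```bash
python3 -c "
from h import *
goto((.427,.354,.25,90))
print(np.round(manip.observe()['joint_positions'],2))
c=cam('wrist','w23.png')
rect(c,0.04,0.33,0.53,.24,.46,s=2500,f='r23.png',grid=.02)
rect(c,0.124,0.33,0.53,.24,.46,s=2500,f='r23b.png',grid=.02)"
```

```text
t 36.8 pose [0.4271 0.2918 0.3315] yaw 89.72 tilt [ 0.0001 -0.0001] F [-0.3 -0.2  0.4] w 0.0652
lin cm [ 6.22 -0.04  8.15] spin -0.0048 rows>=2.0
[ 0.27  0.26 -1.1   1.68  0.24  1.35 -0.88]
```

View pics/w23.png

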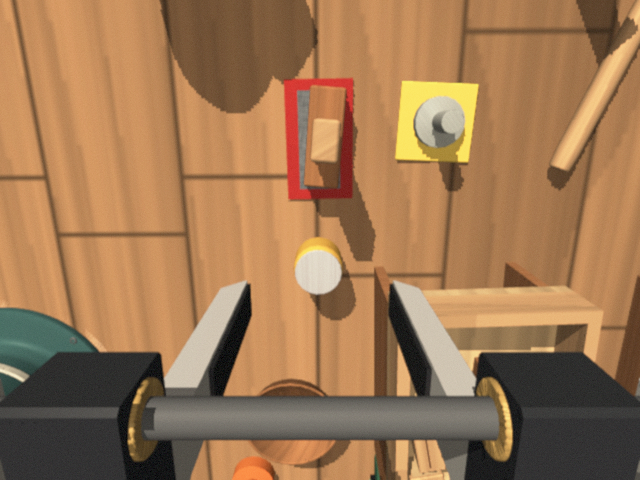

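View pics/r23.png

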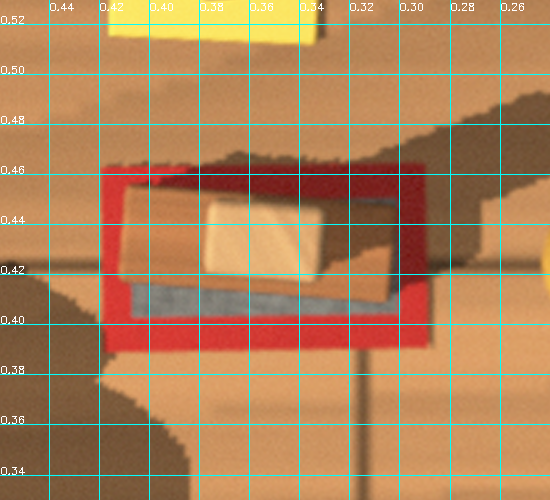

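View pics/r23b.png

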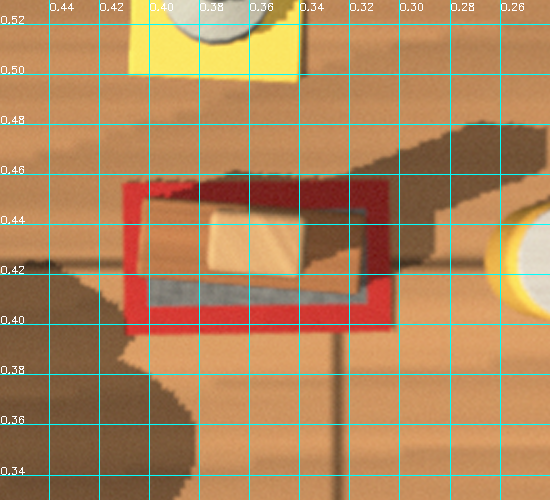

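```bash
python3 -c "
from h import *
goto((.4326,.3575,.18,84.8),(.4326,.3575,.08,84.8))
"
```

```text
t 36.9 pose [0.427  0.292  0.3315] yaw 89.79 tilt [ 0.0001 -0.0001] F [-0.2 -0.9  0.7] w 0.0652
lin cm [ 6.56  0.54 15.15] spin 0.0870 rows>=3.3
lin cm [ 6.56  0.54 25.15] spin 0.0870 rows>=2.0
```

Emit:
arm_command([
  {"linear": [1.7,0.1,3.8],"spin": 0.03},
  {"linear": [3.5,0.3,7.6],"spin": 0.06},
  {"linear": [5.5,0.4,11.4],"spin": 0.087},
  {"linear": [6.5,0.54,14],"spin": 0.087},
  {"linear": [6.56,0.54,15.1],"spin": 0.087},
  {"linear": [6.56,0.54,15.1],"spin": 0.087},
  {"linear": [6.56,0.54,15.1],"spin": 0.087},
])

```text
clock: 37.55
tool_pos: [0.4326, 0.3577, 0.1817]
tool_rot: [2.317, 2.121, 0.002]
force: [0.3, -0.2, 0.2]
width: 0.0651
```

```bash
python3 -c "
from h import *
goto((.4326,.3575,.08,84.8)); cam('wrist','w24.png')
"
```

```text
t 37.5 pose [0.4326 0.3577 0.1817] yaw 84.95 tilt [0.001  0.0005] F [ 0.3 -0.2  0.2] w 0.0651
lin cm [-3.000e-02 -1.000e-02  1.017e+01] spin 0.0026 rows>=2.0
```

View pics/w24.png

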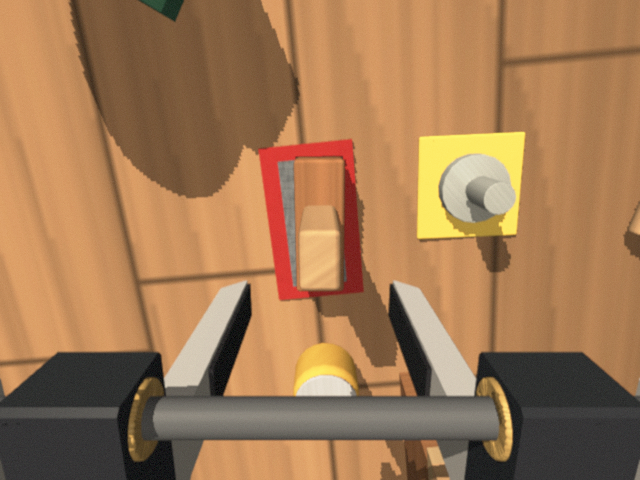

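Emit:
arm_command([
  {"linear": [0,0,4],"spin": 0},
  {"linear": [0,0,8],"spin": 0},
  {"linear": [0,0,10.1],"spin": 0},
  {"linear": [0,0,10.1],"spin": 0},
  {"linear": [0,0,10.1],"spin": 0},
  {"linear": [0,0,10.1],"spin": 0},
])

```text
clock: 38.2
tool_pos: [0.4331, 0.3585, 0.0815]
tool_rot: [2.316, 2.122, 0.004]
force: [-0.1, 1.1, -0.6]
width: 0.0649
```

Emit:
arm_command([
  {"linear": [0,0,0],"spin": 0},
  {"linear": [0,0,0],"spin": 0},
  {"linear": [0,0,0],"spin": 0},
  {"linear": [0,0,0],"spin": 0},
  {"linear": [0,0,0],"spin": 0},
  {"linear": [0,0,0],"spin": 0},
], fingers=0, squeeze=60)

```text
clock: 38.8
tool_pos: [0.4321, 0.358, 0.0795]
tool_rot: [-2.316, -2.123, 0.0]
force: [0.4, 0.1, -0.5]
width: 0.0254
```

```bash
cat >> h.py <<'E'
def tray(tx,ty,O=(.600,-.0905),a=2.0):
    c,s=np.cos(np.radians(a)),np.sin(np.radians(a)); return (O[0]+c*tx-s*ty, O[1]+s*tx+c*ty)
E
python3 -c "
from h import *
p=tray(.021,.258); print(p)
goto((.4326,.3575,.30,84.8),(*p,.30,2),(*p,.206,2)); cam('wrist','w25.png')
"
```

```text
(np.float64(0.6119831372181558), np.float64(0.16807572280167926))
t 38.8 pose [0.4321 0.358  0.0795] yaw 85.02 tilt [-0.0001  0.    ] F [ 0.4  0.1 -0.5] w 0.0254
lin cm [ -0.04   0.05 -22.05] spin 0.0038 rows>=4.4
lin cm [-17.35  19.57 -22.06] spin 1.4489 rows>=9.6
lin cm [-17.36  19.57 -12.66] spin 1.4489 rows>=1.9
```

View pics/w25.png

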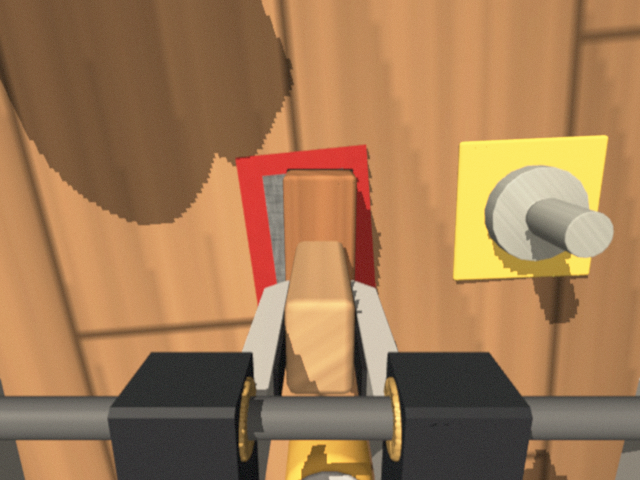

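Emit:
arm_command([
  {"linear": [0,0,-3],"spin": 0},
  {"linear": [0,0,-8],"spin": 0},
  {"linear": [0,0,-13],"spin": 0},
  {"linear": [0,0,-18],"spin": 0},
  {"linear": [-0.5,0.5,-22],"spin": 0.1},
  {"linear": [-2,2,-24],"spin": 0.24},
  {"linear": [-4,4.5,-24],"spin": 0.38},
  {"linear": [-6,7,-24],"spin": 0.52},
  {"linear": [-8,9.5,-24],"spin": 0.66},
  {"linear": [-10.5,12,-24],"spin": 0.8},
  {"linear": [-13,14.5,-24],"spin": 0.95},
  {"linear": [-15,17,-24],"spin": 1.1},
  {"linear": [-16.5,18.5,-24],"spin": 1.24},
  {"linear": [-17.2,19.4,-24],"spin": 1.38},
  {"linear": [-17.35,19.6,-24],"spin": 1.449},
  {"linear": [-17.35,19.6,-24],"spin": 1.449},
  {"linear": [-17.35,19.6,-24],"spin": 1.449},
  {"linear": [-17.35,19.6,-24],"spin": 1.449},
  {"linear": [-17.35,19.6,-24],"spin": 1.449},
])

```text
clock: 40.75
tool_pos: [0.6121, 0.1684, 0.3195]
tool_rot: [-3.141, -0.057, 0.0]
force: [0.7, -0.6, -2.6]
width: 0.026
```

```bash
python3 -c "
from h import *
p=tray(.021,.258); print(p)
goto((*p,.206,2)); c=cam('wrist','w26.png');cam('side','s26.png')
print(np.round(manip.observe()['joint_positions'],2))
"
```

```text
(np.float64(0.6119831372181558), np.float64(0.16807572280167926))
t 40.8 pose [0.6121 0.1684 0.3195] yaw 2.09 tilt [-0.0001  0.0001] F [ 0.7 -0.6 -2.6] w 0.0260
lin cm [-1.000e-02  3.000e-02  1.135e+01] spin 0.0015 rows>=2.3
[ 0.15  0.43 -0.66  1.42  0.26  1.38 -2.05]
```

View pics/w26.png

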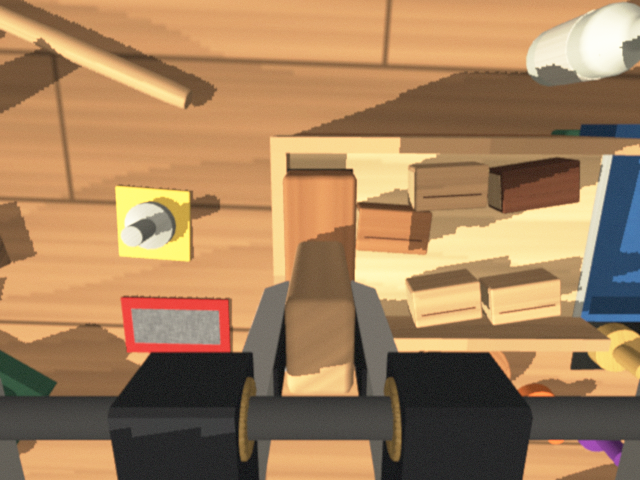

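View pics/s26.png

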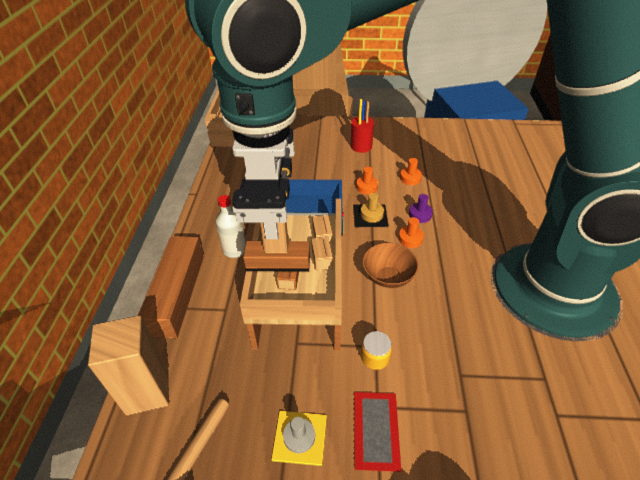

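```bash
python3 -c "
from h import *
c=cam('wrist')
print('pusher ends',unproj(c,320,171,.280),unproj(c,284,200,.280),unproj(c,356,200,.28))
for p in [(480,153),(620,154),(290,153),(286,165),(500,337),(600,338)]:
  w=unproj(c,*p,.173); O=np.array([.6,-.0905]); d=w[:2]-O; a=np.radians(2); print(p,np.round(w,4),'tray',np.round([d[0]*np.cos(a)+d[1]*np.sin(a),-d[0]*np.sin(a)+d[1]*np.cos(a)],4))
a=cv2.imread('pics/w26.png');cv2.imwrite('pics/c26.png',cv2.resize(a[120:360,250:640],None,fx=2,fy=2,interpolation=cv2.INTER_CUBIC))
"
```

```text
pusher ends [0.66840373 0.17026454 0.28      ] [0.65222307 0.18903695 0.28      ] [0.65366816 0.15032799 0.28      ]
(480, 153) [0.6754 0.046  0.173 ] tray [0.0801 0.1338]
(620, 154) [ 0.6787 -0.0629  0.173 ] tray [0.0796 0.0248]
(290, 153) [0.6699 0.1935 0.173 ] tray [0.0798 0.2814]
(286, 165) [0.6606 0.1965 0.173 ] tray [0.0706 0.2847]
(500, 337) [0.5177 0.0055 0.173 ] tray [-0.0789  0.0988]
(600, 338) [ 0.52   -0.0829  0.173 ] tray [-0.0797  0.0104]
```

View pics/c26.png

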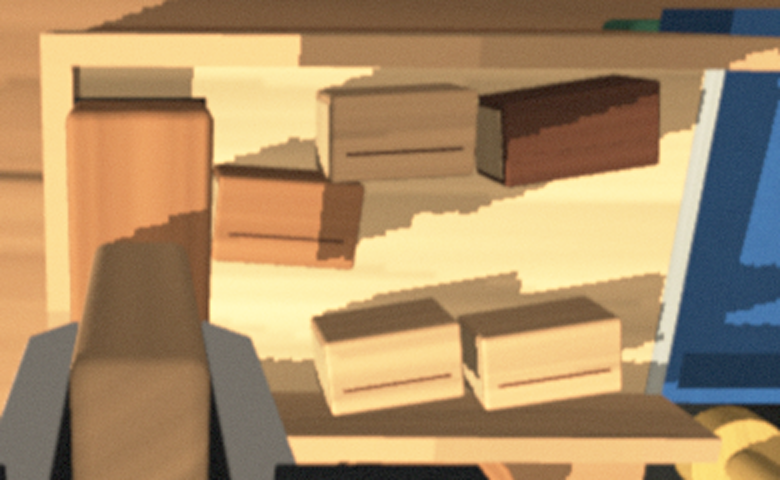

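Emit:
arm_command([
  {"linear": [0,0,4],"spin": 0},
  {"linear": [0,0,8],"spin": 0},
  {"linear": [0,0,10.5],"spin": 0},
  {"linear": [0,0,11.3],"spin": 0},
  {"linear": [0,0,11.3],"spin": 0},
  {"linear": [0,0,11.3],"spin": 0},
])

```text
clock: 41.5
tool_pos: [0.6129, 0.1685, 0.208]
tool_rot: [-3.141, -0.055, -0.003]
force: [0.3, -0.3, -2.6]
width: 0.0253
```

```bash
python3 -c "
from h import *
goto((*tray(.021,.05),.206,2),(*tray(.021,-.012),.206,2)); c=cam('wrist','w27.png')
"
```

```text
t 41.5 pose [0.6129 0.1685 0.208 ] yaw 2.00 tilt [0.0016 0.0006] F [ 0.3 -0.3 -2.6] w 0.0253
lin cm [-0.1  20.84  0.18] spin -0.0000 rows>=4.2
lin cm [-0.1  27.04  0.18] spin -0.0000 rows>=1.2
```

View pics/w27.png

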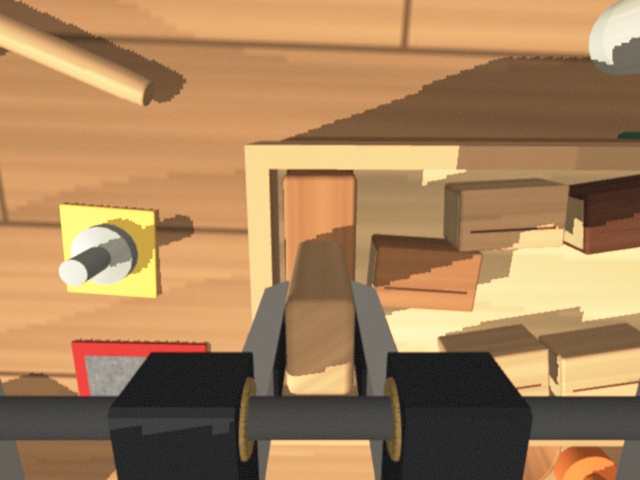

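The pusher stands behind every offcut. I push along tool +y in steps.

Emit:
arm_command([
  {"linear": [0,0.8,0.1],"spin": 0},
  {"linear": [0,2,0.1],"spin": 0},
  {"linear": [0,3.5,0.1],"spin": 0},
  {"linear": [0,5,0.1],"spin": 0},
  {"linear": [0,6.5,0.1],"spin": 0},
  {"linear": [0,8,0.1],"spin": 0},
  {"linear": [0,9.5,0.1],"spin": 0},
  {"linear": [0,11,0.1],"spin": 0},
  {"linear": [0,12,0.1],"spin": 0},
  {"linear": [0,12,0.1],"spin": 0},
])

```text
clock: 42.55
tool_pos: [0.6166, 0.0461, 0.2053]
tool_rot: [3.14, 0.051, -0.0]
force: [0.8, -0.9, -3.6]
width: 0.0254
```

```bash
python3 -c "
from h import *
goto((*tray(.021,.05),.206,2),(*tray(.021,-.012),.206,2)); c=cam('wrist','w28.png')
"
```

```text
t 42.5 pose [0.6166 0.0461 0.2053] yaw 1.87 tilt [-0.0003 -0.0007] F [ 0.8 -0.9 -3.6] w 0.0254
lin cm [-0.02  8.59 -0.06] spin -0.0023 rows>=1.7
lin cm [-0.   14.79 -0.06] spin -0.0023 rows>=1.2
```

View pics/w28.png

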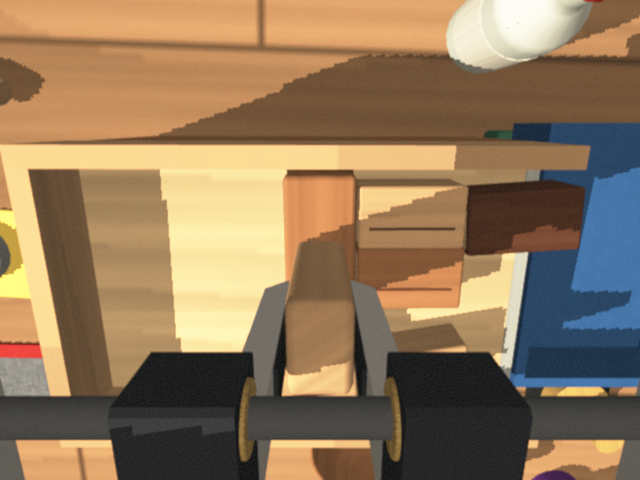

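Emit:
arm_command([
  {"linear": [0,1,0],"spin": 0},
  {"linear": [0,2.2,0],"spin": 0},
  {"linear": [0,3.6,0],"spin": 0},
  {"linear": [0,5,0],"spin": 0},
  {"linear": [0,6.4,0],"spin": 0},
  {"linear": [0,7.8,0],"spin": 0},
  {"linear": [0,7.8,0],"spin": 0},
  {"linear": [0,7.8,0],"spin": 0},
])

```text
clock: 43.4
tool_pos: [0.6191, -0.0301, 0.2054]
tool_rot: [-3.141, -0.054, 0.0]
force: [-0.3, 0.7, -2.4]
width: 0.0256
```

```bash
python3 -c "
from h import *
goto((*tray(.021,-.012),.206,2)); c=cam('wrist','w29.png')
"
```

```text
t 43.4 pose [ 0.6191 -0.0301  0.2054] yaw 1.96 tilt [-0.0002  0.0001] F [-0.3  0.7 -2.4] w 0.0256
lin cm [-0.02  7.17 -0.06] spin -0.0007 rows>=1.4
```

View pics/w29.png

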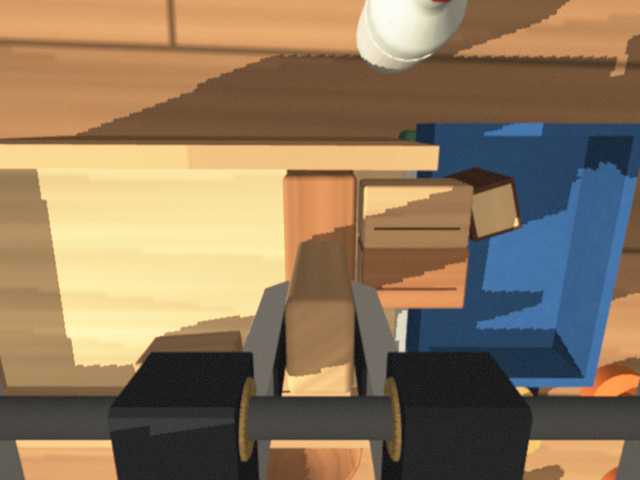

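Emit:
arm_command([
  {"linear": [0,1,0],"spin": 0},
  {"linear": [0,2.2,0],"spin": 0},
  {"linear": [0,3.6,0],"spin": 0},
  {"linear": [0,5,0],"spin": 0},
  {"linear": [0,6.4,0],"spin": 0},
  {"linear": [0,7.2,0],"spin": 0},
  {"linear": [0,7.2,0],"spin": 0},
  {"linear": [0,7.2,0],"spin": 0},
])

```text
clock: 44.25
tool_pos: [0.6217, -0.1014, 0.2054]
tool_rot: [-3.141, -0.055, 0.0]
force: [0.2, -0.1, -2.7]
width: 0.0262
```

```bash
python3 -c "
from h import *
goto((*tray(.021,-.012),.206,2)); c=cam('wrist','w30.png'); cam('side','s30.png')
"
```

```text
t 44.2 pose [ 0.6217 -0.1014  0.2054] yaw 2.00 tilt [-0.0001  0.0004] F [ 0.2 -0.1 -2.7] w 0.0262
lin cm [-0.03  0.03 -0.06] spin 0.0000 rows>=0.0
```

View pics/w30.png

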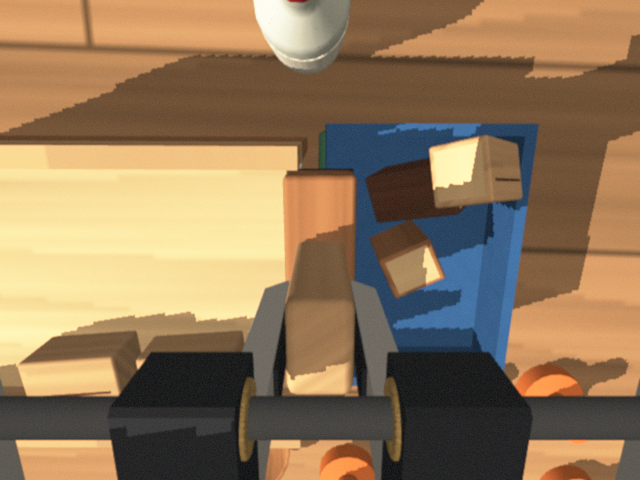

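View pics/s30.png

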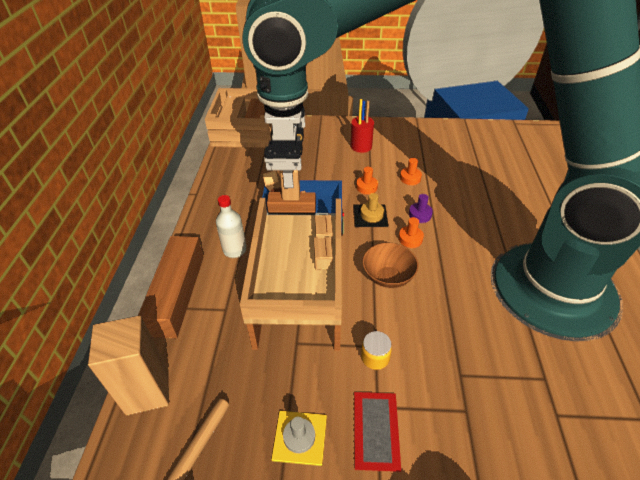

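Emit:
arm_command([
  {"linear": [0,0,-4],"spin": 0},
  {"linear": [0,-1,-8],"spin": 0},
  {"linear": [-0.5,-4,-9],"spin": 0},
  {"linear": [-1.5,-8,-9],"spin": 0},
  {"linear": [-2.5,-12,-9],"spin": 0},
  {"linear": [-3.5,-16,-9],"spin": 0},
  {"linear": [-4.2,-20,-9],"spin": 0},
  {"linear": [-4.2,-22.7,-9],"spin": 0},
  {"linear": [-4.2,-22.7,-9],"spin": 0},
  {"linear": [-4.2,-22.7,-9],"spin": 0},
  {"linear": [-4.2,-22.7,-9],"spin": 0},
])

```text
clock: 45.45
tool_pos: [0.572, 0.1228, 0.2953]
tool_rot: [3.141, 0.053, -0.0]
force: [0.6, 0.2, -0.8]
width: 0.0258
```

```bash
python3 -c "
from h import *
goto((*tray(-.021,.215),.206,2)); c=cam('wrist','w31.png')
"
```

```text
t 45.5 pose [0.572  0.1228 0.2953] yaw 1.94 tilt [-0.0002 -0.0003] F [ 0.6  0.2 -0.8] w 0.0258
lin cm [-0.04 -0.09  8.93] spin -0.0010 rows>=1.8
```

View pics/w31.png

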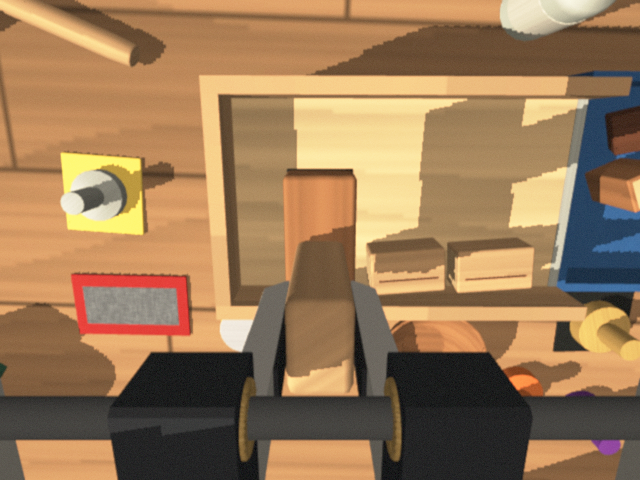

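Emit:
arm_command([
  {"linear": [0,0,4],"spin": 0},
  {"linear": [0,0,7.5],"spin": 0},
  {"linear": [0,0,8.9],"spin": 0},
  {"linear": [0,0,8.9],"spin": 0},
  {"linear": [0,0,8.9],"spin": 0},
  {"linear": [0,1,8.95],"spin": 0},
  {"linear": [0,2.3,8.95],"spin": 0},
  {"linear": [0,3.8,8.95],"spin": 0},
  {"linear": [0,5.3,8.95],"spin": 0},
  {"linear": [0,6.8,8.95],"spin": 0},
  {"linear": [0,8.3,8.95],"spin": 0},
  {"linear": [0,9.8,8.95],"spin": 0},
  {"linear": [0,11.3,8.95],"spin": 0},
  {"linear": [0,12.8,8.95],"spin": 0},
  {"linear": [0,14,8.95],"spin": 0},
  {"linear": [0,14,8.95],"spin": 0},
])

```text
clock: 47.1
tool_pos: [0.5767, -0.0184, 0.2058]
tool_rot: [3.141, 0.051, -0.001]
force: [-0.2, 0.2, -3.8]
width: 0.0256
```

```bash
python3 -c "
from h import *
goto((*tray(-.021,-.012),.206,2)); c=cam('wrist','w32.png')
"
```

```text
t 47.1 pose [ 0.5767 -0.0184  0.2058] yaw 1.86 tilt [-0.0004 -0.0005] F [-0.2  0.2 -3.8] w 0.0256
lin cm [-0.    8.48 -0.02] spin -0.0025 rows>=1.7
```

View pics/w32.png

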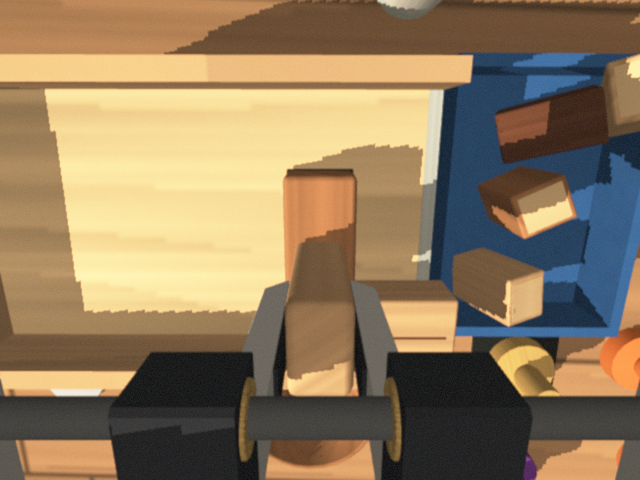

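Emit:
arm_command([
  {"linear": [0,1,0],"spin": 0},
  {"linear": [0,2.3,0],"spin": 0},
  {"linear": [0,3.7,0],"spin": 0},
  {"linear": [0,5.2,0],"spin": 0},
  {"linear": [0,6.7,0],"spin": 0},
  {"linear": [0,8.2,0],"spin": 0},
  {"linear": [0,8.8,0],"spin": 0},
  {"linear": [0,8.8,0],"spin": 0},
  {"linear": [0,8.8,0],"spin": 0},
  {"linear": [0,8.8,0],"spin": 0},
])

```text
clock: 48.15
tool_pos: [0.5798, -0.1034, 0.206]
tool_rot: [-3.141, -0.056, 0.0]
force: [-0.7, 1.2, -2.9]
width: 0.0256
```

```bash
python3 -c "
from h import *
goto((*tray(-.021,-.012),.206,2)); c=cam('wrist','w33.png')
"
```

```text
t 48.1 pose [ 0.5798 -0.1034  0.206 ] yaw 2.05 tilt [-0.      0.0003] F [-0.7  1.2 -2.9] w 0.0256
lin cm [-0.03 -0.01 -0.  ] spin 0.0010 rows>=0.0
```

View pics/w33.png

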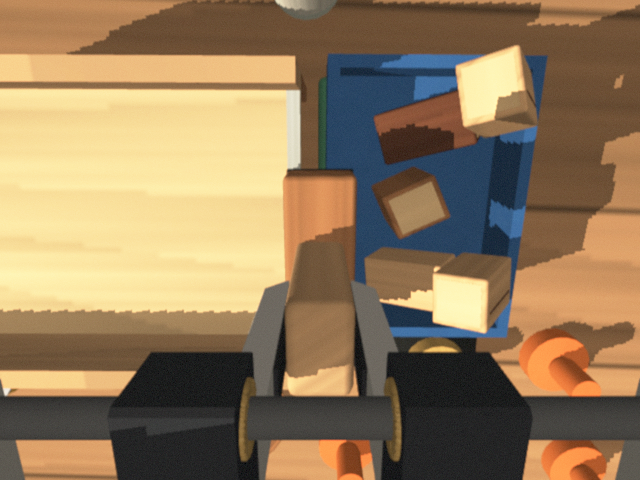

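Emit:
arm_command([
  {"linear": [0,-1,-4],"spin": 0},
  {"linear": [0,-3,-8],"spin": 0},
  {"linear": [-1,-6,-12],"spin": 0},
  {"linear": [-3,-9,-16],"spin": 0},
  {"linear": [-5,-10,-18],"spin": 0},
  {"linear": [-5,-10,-18],"spin": 0},
  {"linear": [-5,-10,-18],"spin": 0},
  {"linear": [-5,-10,-18],"spin": 0},
])

```text
clock: 49.0
tool_pos: [0.5263, -0.0064, 0.3851]
tool_rot: [-3.141, -0.054, 0.002]
force: [-0.1, -0.1, -2.7]
width: 0.0259
```

```bash
python3 -c "
from h import *
goto((*tray(-.021,-.012),.206,2)); c=cam('wrist','w34.png'); s=cam('side','s34.png')
cam('scene','sc34.png')
a=cv2.imread('pics/s34.png');b=cv2.imread('pics/sc34.png');w=cv2.imread('pics/w34.png')
cv2.imwrite('pics/c34.png',np.hstack([cv2.resize(a[140:260,230:360],(500,460),interpolation=cv2.INTER_CUBIC)[:, :400],cv2.resize(b[170:320,200:330],(400,460),interpolation=cv2.INTER_CUBIC)]))
"
```

```text
t 49.0 pose [ 0.5263 -0.0064  0.3851] yaw 1.97 tilt [-0.0013  0.0001] F [-0.1 -0.1 -2.7] w 0.0259
lin cm [ 5.    9.86 17.9 ] spin -0.0005 rows>=4.2
```

View pics/w34.png

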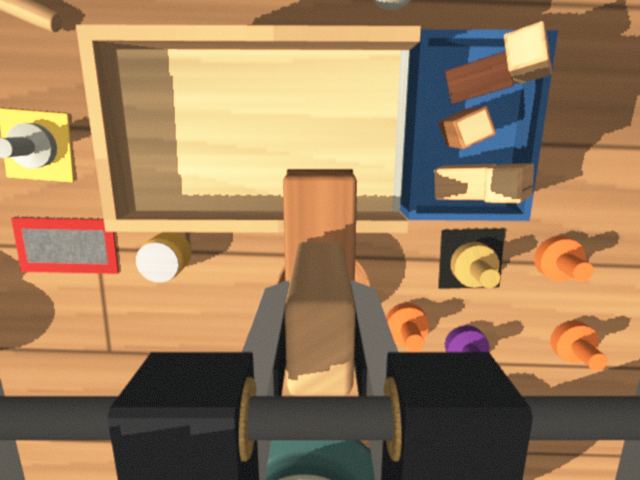

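View pics/c34.png

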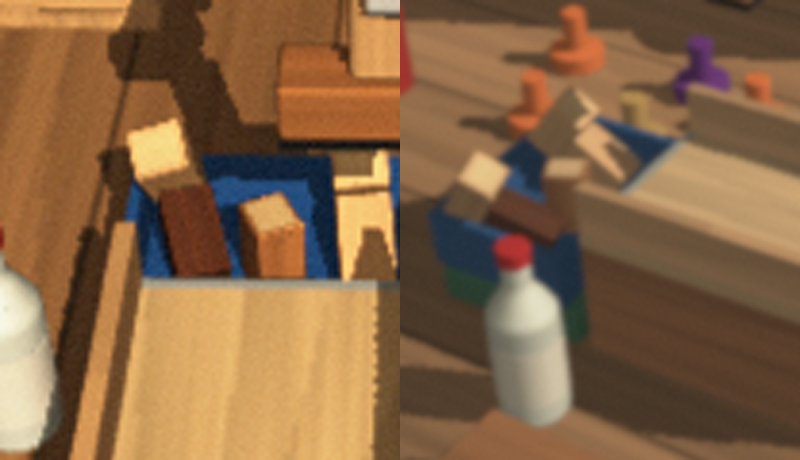

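```bash
python3 -c "
from h import *
a=manip.read_camera('wrist'); b=manip.read_camera('side'); s=manip.read_camera('scene')
def ray(c,u,v):
    R=np.array(c['R']);o=-R.T@np.array(c['t']);d=R.T@np.linalg.inv(np.array(c['mtx']))@[u,v,1.];return o,d/np.linalg.norm(d)
def tri(*r):
    A=0;B=0
    for o,d in r:
        P=np.eye(3)-np.outer(d,d);A=A+P;B=B+P@o
    x=np.linalg.solve(A,B);return np.round(x,4),[round(float(np.linalg.norm((np.eye(3)-np.outer(d,d))@(x-o)))*1000,1) for o,d in r]
sc=lambda x,y:(200+(x-400)*130/400,170+y*150/460)
sd=lambda x,y:(230+x*130/500,140+y*120/460)
print(tri(ray(a,527,50),ray(b,*sd(158,150)),ray(s,*sc(482,172))))
cv2.imwrite('pics/w34c.png',cv2.resize(cv2.imread('pics/w34.png')[10:230,395:570],(700,600),interpolation=cv2.INTER_CUBIC))
"
```

```text
(array([ 0.6803, -0.1945,  0.1438]), [0.9, 1.6, 0.9])
```

View pics/w34c.png

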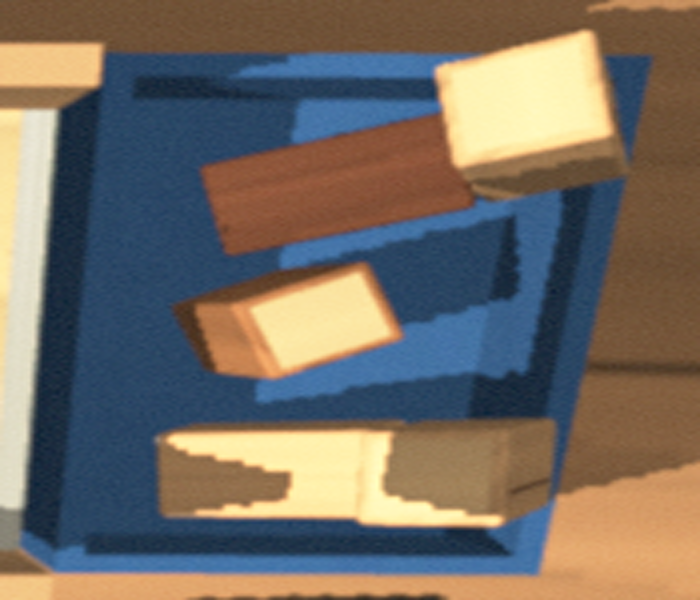

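```bash
python3 -c "
from h import *
goto((.428,.26,.33,90)); 
c=cam('wrist'); 
for p in [(20,218),(110,219),(117,273),(13,273)]: print(unproj(c,*p,.004))
"
```

```text
t 49.3 pose [ 0.5264 -0.0062  0.3855] yaw 1.98 tilt [-0.0009  0.0005] F [-0.2  1.2 -2.1] w 0.0260
lin cm [ -8.91 -26.94   5.57] spin -1.5362 rows>=10.2
[0.4653261  0.41061975 0.004     ]
[0.46845839 0.28513245 0.004     ]
[0.38824458 0.28324138 0.004     ]
[0.38275625 0.43406185 0.004     ]
```

Emit:
arm_command([
  {"linear": [-0.5,-1.5,0.5],"spin": -0.14},
  {"linear": [-1.5,-4,1],"spin": -0.28},
  {"linear": [-2.5,-7,2],"spin": -0.42},
  {"linear": [-3.5,-10,2.5],"spin": -0.57},
  {"linear": [-4.5,-13,3],"spin": -0.71},
  {"linear": [-5.5,-16,3.5],"spin": -0.85},
  {"linear": [-6.5,-19,4.5],"spin": -1.0},
  {"linear": [-7.5,-22,5],"spin": -1.14},
  {"linear": [-8.5,-25,5.5],"spin": -1.28},
  {"linear": [-8.9,-27,5.5],"spin": -1.42},
  {"linear": [-8.9,-27,5.5],"spin": -1.536},
  {"linear": [-8.9,-27,5.5],"spin": -1.536},
  {"linear": [-8.9,-27,5.5],"spin": -1.536},
  {"linear": [-8.9,-27,5.5],"spin": -1.536},
])

```text
clock: 50.75
tool_pos: [0.4282, 0.2602, 0.331]
tool_rot: [2.226, 2.217, -0.0]
force: [0.2, 0.1, -2.0]
width: 0.0255
```

```bash
python3 -c "
from h import *
goto((.428,.352,.12,90)); c=cam('wrist','w35.png')
rect(c,0.004,0.35,0.51,.26,.46,s=3500,f='r35.png',grid=.02)
"
```

```text
t 50.8 pose [0.4282 0.2602 0.331 ] yaw 89.77 tilt [ 0.     -0.0001] F [ 0.2  0.1 -2. ] w 0.0255
lin cm [ 9.18 -0.06 21.09] spin -0.0039 rows>=4.6
```

View pics/w35.png

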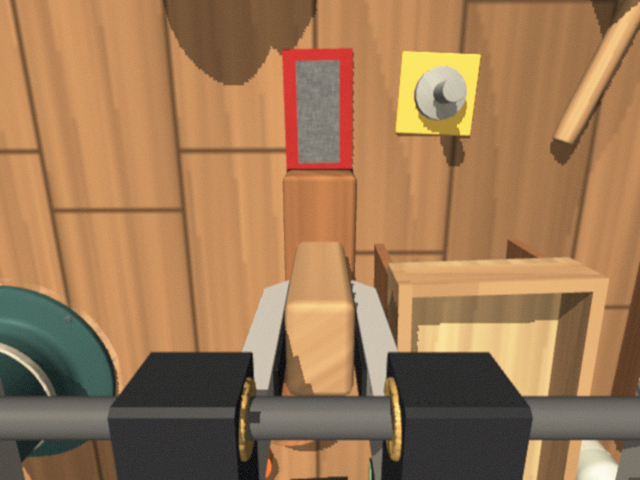

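View pics/r35.png

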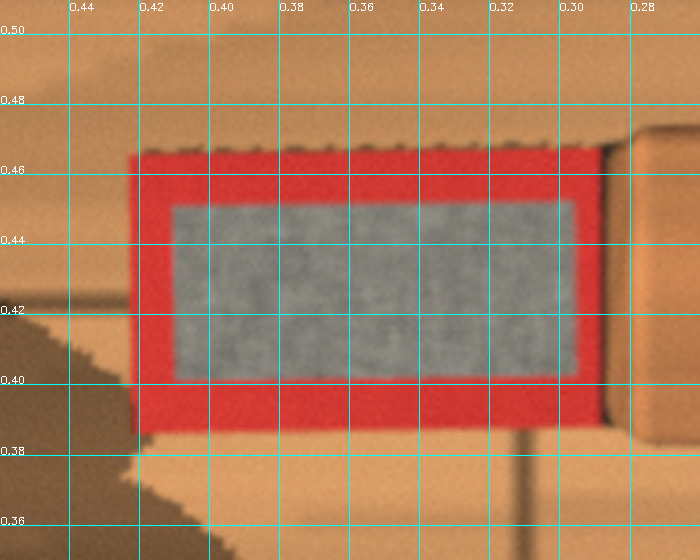

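```bash
python3 -c "
from h import *
goto((.427,.353,.12,91),(.427,.353,.081,91))"
```

```text
t 50.8 pose [0.4282 0.2603 0.331 ] yaw 89.81 tilt [ 0.0002 -0.0001] F [-0.2  0.5 -2.7] w 0.0254
lin cm [ 9.27 -0.16 21.1 ] spin -0.0207 rows>=4.6
lin cm [ 9.27 -0.16 25.  ] spin -0.0207 rows>=0.8
```

Emit:
arm_command([
  {"linear": [2,0,2.5],"spin": 0},
  {"linear": [5,-0.1,5],"spin": -0.01},
  {"linear": [7.5,-0.1,8.5],"spin": -0.02},
  {"linear": [9,-0.15,12.5],"spin": -0.02},
  {"linear": [9.27,-0.15,17],"spin": -0.02},
  {"linear": [9.27,-0.15,20.5],"spin": -0.02},
  {"linear": [9.27,-0.15,22.5],"spin": -0.02},
  {"linear": [9.27,-0.15,23.5],"spin": -0.02},
  {"linear": [9.27,-0.15,23.5],"spin": -0.02},
  {"linear": [9.27,-0.15,23.5],"spin": -0.02},
])

```text
clock: 51.8
tool_pos: [0.427, 0.3538, 0.097]
tool_rot: [2.2, 2.243, 0.002]
force: [-0.6, 1.2, -1.6]
width: 0.026
```

```bash
python3 -c "
from h import *
goto((.427,.353,.081,91)); c=cam('wrist','w36.png')
"
```

```text
t 51.8 pose [0.427  0.3538 0.097 ] yaw 91.10 tilt [0.001  0.0008] F [-0.6  1.2 -1.6] w 0.0260
lin cm [-0.08 -0.    1.6 ] spin 0.0017 rows>=0.3
```

View pics/w36.png

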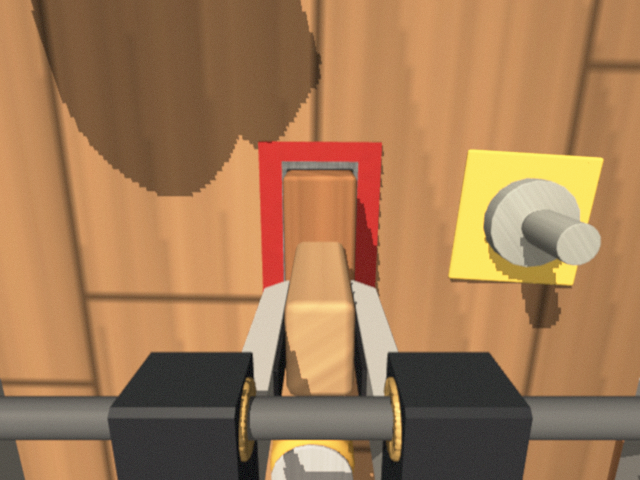

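Emit:
arm_command([
  {"linear": [-0.05,0,0.8],"spin": 0},
  {"linear": [-0.05,0,1.4],"spin": 0},
  {"linear": [-0.05,0,1.65],"spin": 0},
  {"linear": [-0.05,0,1.65],"spin": 0},
  {"linear": [-0.05,0,1.65],"spin": 0},
])

```text
clock: 52.35
tool_pos: [0.4264, 0.353, 0.0795]
tool_rot: [-2.199, -2.243, 0.0]
force: [1.4, 0.4, -2.9]
width: 0.0254
```

```bash
python3 -c "
from h import *
goto((.427,.353,.081,91))
"
```

```text
t 52.4 pose [0.4264 0.353  0.0795] yaw 91.15 tilt [-0.0001  0.0001] F [ 1.4  0.4 -2.9] w 0.0254
lin cm [-0.    0.06 -0.15] spin 0.0026 rows>=0.0
```

Emit:
arm_command([
  {"linear": [0,0,0.1],"spin": 0},
  {"linear": [0,0,0.1],"spin": 0},
])

```text
clock: 52.55
tool_pos: [0.4266, 0.3532, 0.079]
tool_rot: [2.199, 2.243, 0.001]
force: [-1.7, 0.7, 6.3]
width: 0.0256
```

```bash
python3 -c "
from h import *
goto((.427,.353,.081,91))
"
```

```text
t 52.5 pose [0.4266 0.3532 0.079 ] yaw 91.15 tilt [0.0004 0.0002] F [-1.7  0.7  6.3] w 0.0256
lin cm [-0.02  0.04 -0.2 ] spin 0.0026 rows>=0.0
```

The pusher is on the plate. I release it, lift, and view the tub from above, which tells me whether the perched offcuts need attention.

Emit:
arm_command([
  {"linear": [0,0,0],"spin": 0},
  {"linear": [0,0,0],"spin": 0},
  {"linear": [0,0,0],"spin": 0},
  {"linear": [0,0,0],"spin": 0},
  {"linear": [0,0,-3],"spin": 0},
  {"linear": [0,0,-7],"spin": 0},
  {"linear": [0,0,-12],"spin": 0},
  {"linear": [0,0,-17],"spin": 0},
  {"linear": [0,0,-22],"spin": 0},
  {"linear": [0,0,-27],"spin": 0},
  {"linear": [0,0,-29],"spin": 0},
  {"linear": [0,0,-29],"spin": 0},
], fingers=6)

```text
clock: 53.75
tool_pos: [0.4269, 0.3538, 0.3713]
tool_rot: [2.199, 2.243, 0.007]
force: [0.5, 0.1, -0.5]
width: 0.06
```

```bash
python3 -c "
from h import *
goto((.54,-.15,.40,2)); c=cam('wrist','w37.png'); cam('side','s37.png'); cam('scene','sc37.png')
a=cv2.imread('pics/s37.png');b=cv2.imread('pics/sc37.png')
cv2.imwrite('pics/c37.png',np.hstack([cv2.resize(a[140:230,240:360],(400,460),interpolation=cv2.INTER_CUBIC),cv2.resize(b[170:300,200:330],(400,460),interpolation=cv2.INTER_CUBIC)]))
"
```

```text
t 53.8 pose [0.4269 0.3538 0.3713] yaw 91.14 tilt [0.0036 0.0023] F [ 0.5  0.1 -0.5] w 0.0600
lin cm [-50.59  10.32  -2.94] spin 1.5557 rows>=10.4
```

View pics/c37.png

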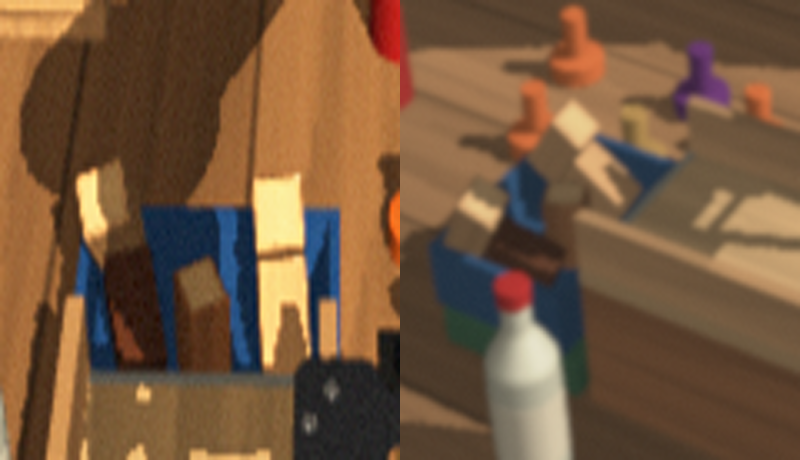

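View pics/w37.png

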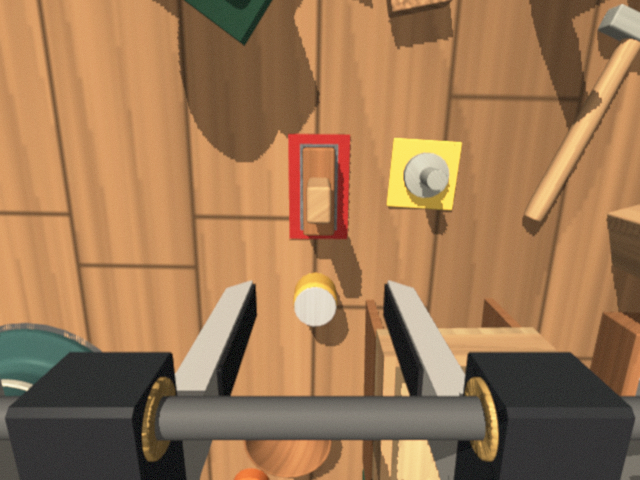

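Emit:
arm_command([
  {"linear": [-3,0.5,-1],"spin": 0.1},
  {"linear": [-7,1.2,-2],"spin": 0.22},
  {"linear": [-11,2,-3],"spin": 0.34},
  {"linear": [-15,3,-3],"spin": 0.46},
  {"linear": [-19,4,-3],"spin": 0.58},
  {"linear": [-23,5,-3],"spin": 0.7},
  {"linear": [-27,6,-3],"spin": 0.82},
  {"linear": [-31,7,-3],"spin": 0.94},
  {"linear": [-35,8,-3],"spin": 1.06},
  {"linear": [-39,9,-3],"spin": 1.18},
  {"linear": [-43,9.5,-3],"spin": 1.3},
  {"linear": [-47,10,-3],"spin": 1.42},
  {"linear": [-50,10.3,-3],"spin": 1.52},
  {"linear": [-50.6,10.3,-3],"spin": 1.556},
  {"linear": [-50.6,10.3,-3],"spin": 1.556},
  {"linear": [-50.6,10.3,-3],"spin": 1.556},
  {"linear": [-50.6,10.3,-3],"spin": 1.556},
])

```text
clock: 55.6
tool_pos: [0.5396, -0.1495, 0.3984]
tool_rot: [-3.141, -0.06, 0.0]
force: [-0.2, -0.0, 0.1]
width: 0.0599
```

```bash
python3 -c "
from h import *
goto((.54,-.15,.40,2)); c=cam('wrist','w38.png')
cv2.imwrite('pics/w38c.png',cv2.resize(cv2.imread('pics/w38.png')[0:250,180:440],(780,600),interpolation=cv2.INTER_CUBIC))
"
```

```text
t 55.6 pose [ 0.5396 -0.1495  0.3984] yaw 2.17 tilt [-0.0001  0.0002] F [-0.2 -0.   0.1] w 0.0599
lin cm [ 0.04  0.05 -0.16] spin 0.0030 rows>=0.0
```

View pics/w38.png

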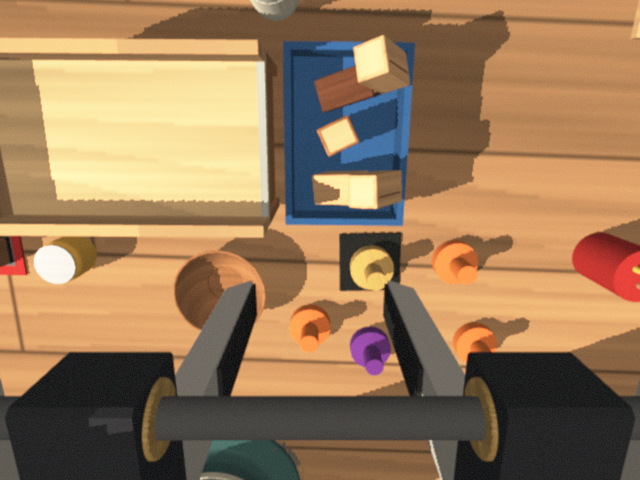

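View pics/w38c.png

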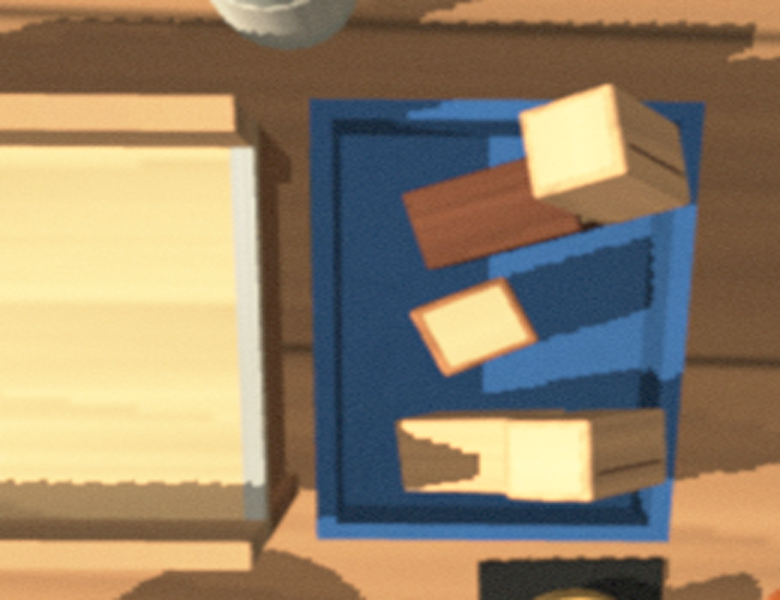

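```bash
python3 -c "
from h import *
cam('side','s39.png'); cam('scene','sc39.png'); cam('wrist','w39.png')
a=cv2.imread('pics/s39.png')[150:220,255:350]; cv2.imwrite('pics/s39c.png',cv2.resize(a,(760,560),interpolation=cv2.INTER_CUBIC))
a=cv2.imread('pics/sc39.png')[180:270,200:310]; cv2.imwrite('pics/sc39c.png',cv2.resize(a,(770,600),interpolation=cv2.INTER_CUBIC))
"
```

```text
(no output)
```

View pics/s39c.png

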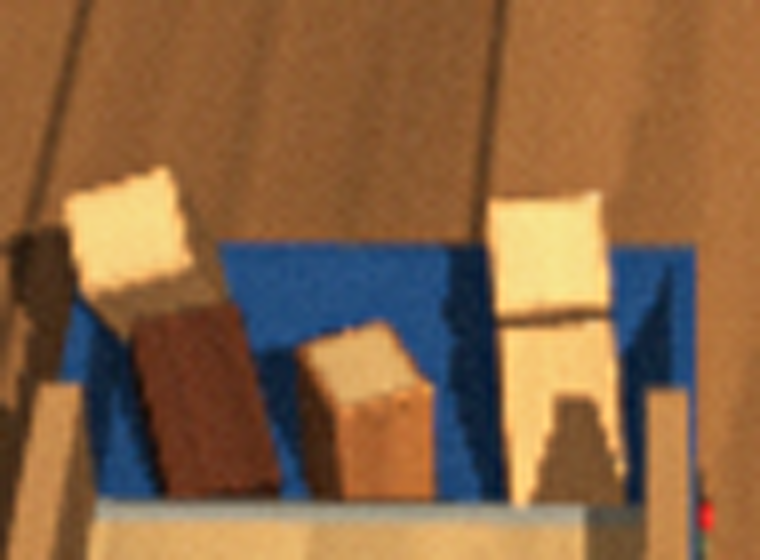

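View pics/sc39c.png

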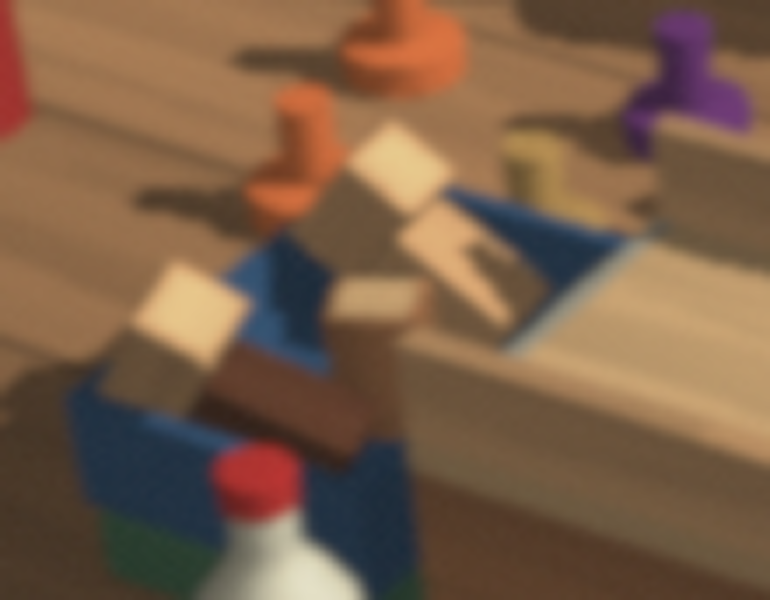

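```bash
cat >> h.py <<'E'
def ray(c,u,v):
    R=np.array(c['R']);o=-R.T@np.array(c['t']);d=R.T@np.linalg.inv(np.array(c['mtx']))@[u,v,1.];return o,d/np.linalg.norm(d)
def tri(*r):
    A=0;B=0
    for o,d in r:
        P=np.eye(3)-np.outer(d,d);A=A+P;B=B+P@o
    x=np.linalg.solve(A,B);return np.round(x,4),[round(float(np.linalg.norm((np.eye(3)-np.outer(d,d))@(x-o)))*1000,1) for o,d in r]
E
python3 -c "
from h import *
a=manip.read_camera('wrist'); b=manip.read_camera('side'); s=manip.read_camera('scene')
W=lambda x,y:ray(a,180+x/3,y/2.4); S=lambda x,y:ray(b,255+x/8,150+y/8); C=lambda x,y:ray(s,200+x/7,180+y*.15)
print('dark near c1,c2',tri(W(428,268),C(370,418)),tri(W(403,195),C(345,455)))
print('dark far',tri(W(582,228),S(236,302)))
print('A top corners')
for w,sd,sc in [((520,112),(66,200),(183,262)),((610,85),(165,168),(132,312)),((628,175),(192,255),None)]:
    print(tri(*([W(*w),S(*sd)]+([C(*sc)] if 0 else []))))
print(tri(W(533,200),S(88,292)))
print('A low corners',tri(W(690,205),S(222,300)))
print('B top'); 
for w,sd in [((508,420),(608,308)),((508,497),(498,322)),((590,420),(600,195)),((590,500),(488,200))]: print(tri(W(*w),S(*sd)))
print('Bsupport near',tri(W(397,420),S(627,470)))
print('brown',tri(W(473,327),S(365,362)))
print('rim', [np.round(unproj(a,180+x/3,y/2.4,.1),4) for x,y in [(311,100),(704,100),(667,540),(318,540)]])
"
```

```text
dark near c1,c2 (array([ 0.6343, -0.1505,  0.0765]), [0.3, 0.3]) (array([ 0.6658, -0.139 ,  0.0826]), [0.8, 0.8])
dark far (array([ 0.6519, -0.205 ,  0.1072]), [0.6, 0.6])
A top corners
(array([ 0.692 , -0.1752,  0.1689]), [3.0, 3.0])
(array([ 0.6846, -0.2031,  0.1632]), [15.5, 15.5])
(array([ 0.6704, -0.2188,  0.1148]), [4.0, 4.0])
(array([ 0.6773, -0.1824,  0.1287]), [15.8, 15.8])
A low corners (array([ 0.6654, -0.2505,  0.0707]), [1.7, 1.7])
B top
(array([ 0.5495, -0.1847,  0.1214]), [17.7, 17.7])
(array([ 0.5495, -0.1792,  0.13  ]), [16.8, 16.8])
(array([ 0.5532, -0.2118,  0.1442]), [17.7, 17.7])
(array([ 0.5541, -0.2052,  0.157 ]), [16.5, 16.5])
Bsupport near (array([ 0.5431, -0.1433,  0.0912]), [19.0, 19.0])
brown (array([ 0.6072, -0.1675,  0.1153]), [0.8, 0.8])
rim [array([ 0.7028, -0.1059,  0.1   ]), array([ 0.7081, -0.2451,  0.1   ]), array([ 0.5078, -0.2505,  0.1   ]), array([ 0.5026, -0.1115,  0.1   ])]
```

```bash
python3 -c "
from h import *
a=manip.read_camera('wrist'); b=manip.read_camera('side'); s=manip.read_camera('scene')
W=lambda x,y:ray(a,180+x/3,y/2.4); S=lambda x,y:ray(b,255+x/8,150+y/8)
print('A')
for w,sd in [((520,112),(88,292)),((610,85),(66,200)),((628,175),(165,168)),((533,200),(192,255))]: print(tri(W(*w),S(*sd)))
print('B')
for w,sd in [((508,420),(498,322)),((508,497),(608,308)),((590,420),(488,200)),((590,500),(600,195))]: print(tri(W(*w),S(*sd)))
print('B sup near end',tri(W(400,420),S(512,495)),tri(W(405,490),S(627,475)))
"
```

```text
A
(array([ 0.6939, -0.1786,  0.1312]), [1.4, 1.4])
(array([ 0.7028, -0.2057,  0.1456]), [1.0, 1.0])
(array([ 0.6704, -0.2129,  0.1534]), [0.7, 0.7])
(array([ 0.6601, -0.184 ,  0.1424]), [0.1, 0.1])
B
(array([ 0.5665, -0.1827,  0.1203]), [0.5, 0.5])
(array([ 0.532 , -0.1842,  0.126 ]), [0.1, 0.1])
(array([ 0.5707, -0.209 ,  0.1472]), [0.4, 0.4])
(array([ 0.5359, -0.2115,  0.1485]), [0.3, 0.3])
B sup near end (array([ 0.5606, -0.1425,  0.0844]), [0.8, 0.8]) (array([ 0.5258, -0.1459,  0.0908]), [1.5, 1.5])
```

```bash
python3 -c "
from h import *
goto((.551,-.205,.22,92),(.551,-.205,.112,92))"
```

```text
t 56.1 pose [ 0.5396 -0.1509  0.3984] yaw 2.00 tilt [-0.  0.] F [ 0.2 -0.3  0.3] w 0.0598
lin cm [ 0.95  5.45 17.84] spin -1.5708 rows>=10.5
lin cm [ 0.95  5.45 28.64] spin -1.5708 rows>=2.2
```

Two offcuts are perched high in the tub, wedged against its far wall. They are out of the tray, so I will reseat them gently with the gripper, starting with the one at low x.

Emit:
arm_command([
  {"linear": [0.1,0.5,1.5],"spin": -0.14},
  {"linear": [0.2,1,3],"spin": -0.28},
  {"linear": [0.3,1.5,4.5],"spin": -0.42},
  {"linear": [0.4,2,6],"spin": -0.57},
  {"linear": [0.5,2.5,7.5],"spin": -0.71},
  {"linear": [0.6,3,9],"spin": -0.85},
  {"linear": [0.7,3.5,10.5],"spin": -1.0},
  {"linear": [0.8,4,12],"spin": -1.14},
  {"linear": [0.9,4.5,13.5],"spin": -1.28},
  {"linear": [0.95,5,15],"spin": -1.42},
  {"linear": [0.95,5.45,16],"spin": -1.571},
  {"linear": [0.95,5.45,16],"spin": -1.571},
  {"linear": [0.95,5.45,16],"spin": -1.571},
  {"linear": [0.95,5.45,16],"spin": -1.571},
], fingers=5.2, squeeze=20)

```text
clock: 57.5
tool_pos: [0.5513, -0.2048, 0.2392]
tool_rot: [2.186, 2.256, 0.001]
force: [0.3, -0.5, 0.1]
width: 0.052
```

```bash
python3 -c "
from h import *
goto((.551,-.205,.112,92)); cam('wrist','w40.png')"
```

```text
t 57.5 pose [ 0.5513 -0.2048  0.2392] yaw 91.81 tilt [ 0.0008 -0.0003] F [ 0.3 -0.5  0.1] w 0.0520
lin cm [-0.02 -0.04 12.72] spin -0.0034 rows>=2.5
```

View pics/w40.png

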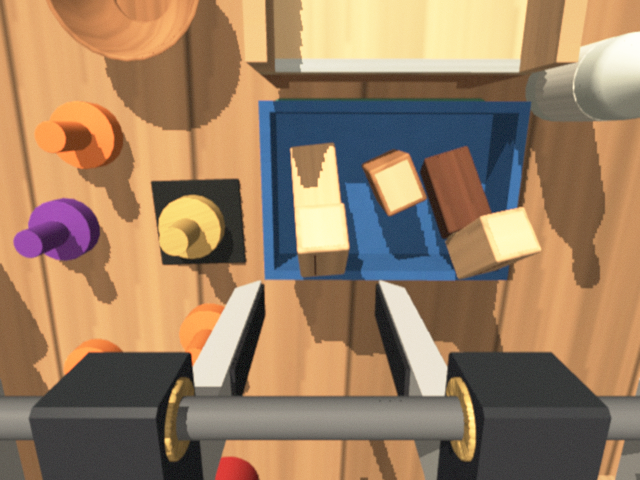

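Emit:
arm_command([
  {"linear": [0,0,4.5],"spin": 0},
  {"linear": [0,0,8.5],"spin": 0},
  {"linear": [0,0,11.5],"spin": 0},
  {"linear": [0,0,12.7],"spin": 0},
  {"linear": [0,0,12.7],"spin": 0},
  {"linear": [0,0,12.7],"spin": 0},
])

```text
clock: 58.15
tool_pos: [0.5519, -0.205, 0.113]
tool_rot: [2.182, 2.259, 0.001]
force: [0.1, 0.4, 0.3]
width: 0.0519
```

```bash
python3 -c "
from h import *
goto((.551,-.205,.112,92)); cam('wrist','w41.png')"
```

```text
t 58.1 pose [ 0.5519 -0.205   0.113 ] yaw 91.99 tilt [ 0.0016 -0.0005] F [0.1 0.4 0.3] w 0.0519
lin cm [ 0.   -0.09  0.1 ] spin -0.0002 rows>=0.0
```

View pics/w41.png

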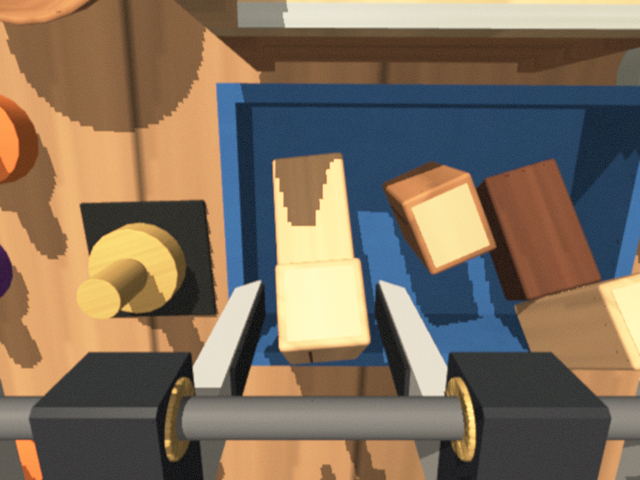

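Emit:
arm_command([
  {"linear": [0,0,0],"spin": 0},
  {"linear": [0,0,0],"spin": 0},
  {"linear": [0,0,0],"spin": 0},
  {"linear": [0,0,0],"spin": 0},
  {"linear": [0,0,0],"spin": 0},
], fingers=0, squeeze=20)

```text
clock: 58.7
tool_pos: [0.551, -0.2051, 0.1116]
tool_rot: [2.182, 2.26, -0.0]
force: [0.3, 0.9, 1.2]
width: 0.0365
```

Emit:
arm_command([
  {"linear": [0,0,-0.2],"spin": 0},
  {"linear": [0.4,0,-0.2],"spin": 0},
  {"linear": [0.8,0,-0.2],"spin": 0},
  {"linear": [1.2,0,-0.2],"spin": 0},
  {"linear": [1.6,0,-0.2],"spin": 0},
  {"linear": [1.9,0,-0.2],"spin": 0},
  {"linear": [1.9,0,-0.2],"spin": 0},
  {"linear": [1.9,0,-0.2],"spin": 0},
])

```text
clock: 59.5
tool_pos: [0.5503, -0.186, 0.1134]
tool_rot: [-2.182, -2.26, 0.0]
force: [0.5, 0.0, 0.6]
width: 0.0363
```

```bash
python3 -c "
from h import *
goto((.551,-.205,.112,92)); cam('wrist','w42.png'); cam('side','s42.png')
a=cv2.imread('pics/s42.png')[150:220,255:350]; cv2.imwrite('pics/s42c.png',cv2.resize(a,(760,560),interpolation=cv2.INTER_CUBIC))"
```

```text
t 59.5 pose [ 0.5503 -0.186   0.1134] yaw 92.01 tilt [-0. -0.] F [0.5 0.  0.6] w 0.0363
lin cm [-1.9   0.    0.14] spin 0.0002 rows>=0.4
```

View pics/w42.png

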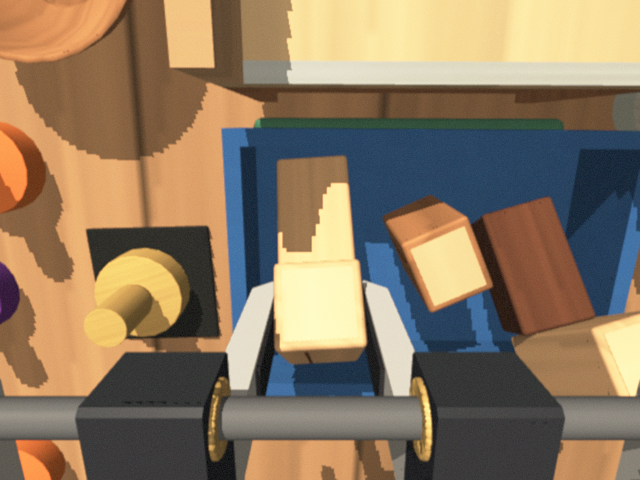

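View pics/s42c.png

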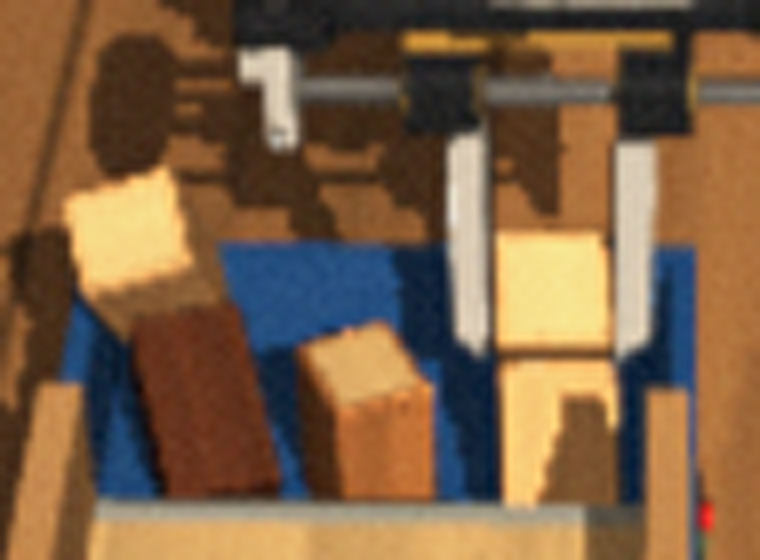

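Emit:
arm_command([
  {"linear": [-0.6,0,-0.1],"spin": 0},
  {"linear": [-1.2,0,-0.1],"spin": 0},
  {"linear": [-1.6,0,0],"spin": 0},
  {"linear": [-1.6,0,0.6],"spin": 0},
  {"linear": [-1.6,0,1.2],"spin": 0},
  {"linear": [-1.6,0,1.6],"spin": 0},
  {"linear": [-1.6,0,1.6],"spin": 0},
])

```text
clock: 60.3
tool_pos: [0.5513, -0.2012, 0.097]
tool_rot: [-2.181, -2.261, -0.001]
force: [1.2, 3.9, 6.6]
width: 0.0359
```

```bash
python3 -c "
from h import *
goto((.551,-.205,.112,92)); cam('wrist','w43.png')"
```

```text
t 60.3 pose [ 0.5513 -0.2012  0.097 ] yaw 92.06 tilt [0.0005 0.0007] F [1.2 3.9 6.6] w 0.0359
lin cm [-0.38 -0.04 -1.5 ] spin 0.0010 rows>=0.3
```

View pics/w43.png

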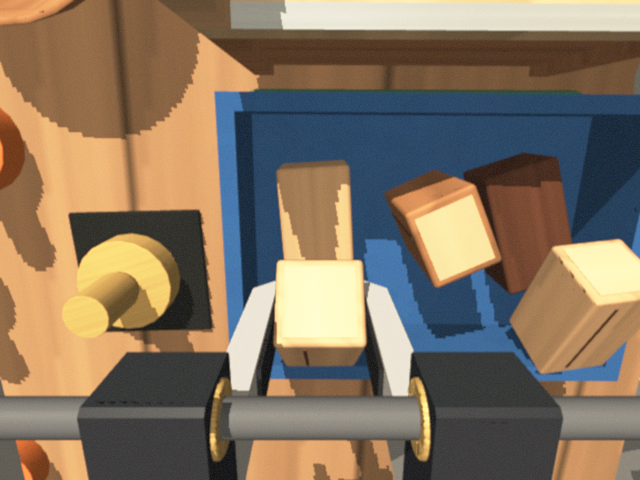

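Emit:
arm_command([
  {"linear": [0.2,0,-0.3],"spin": 0},
  {"linear": [0.6,0,-0.3],"spin": 0},
  {"linear": [1.0,0,-0.3],"spin": 0},
  {"linear": [1.4,0,-0.3],"spin": 0},
  {"linear": [1.8,0,-0.3],"spin": 0},
  {"linear": [1.8,0,-0.3],"spin": 0},
])

```text
clock: 60.95
tool_pos: [0.5502, -0.1832, 0.1004]
tool_rot: [-2.181, -2.261, -0.0]
force: [-1.4, -0.4, 1.8]
width: 0.0357
```

```bash
python3 -c "
from h import *
goto((.551,-.205,.112,92)); cam('wrist','w44.png')"
```

```text
t 61.0 pose [ 0.5502 -0.1832  0.1004] yaw 92.06 tilt [-0.0002  0.0003] F [-1.4 -0.4  1.8] w 0.0357
lin cm [-2.18  0.   -1.16] spin 0.0010 rows>=0.5
```

View pics/w44.png

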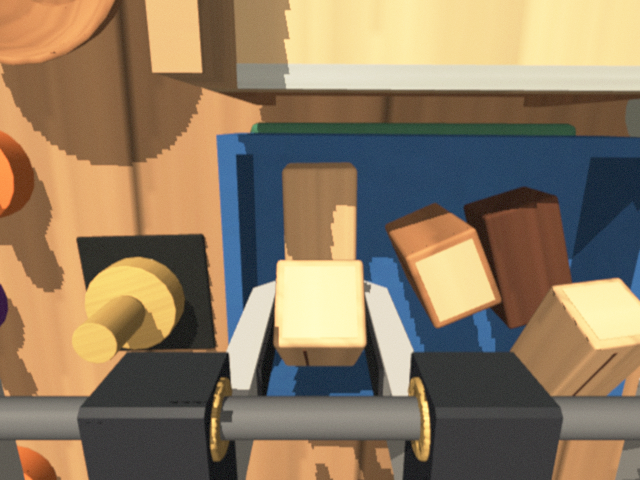

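Emit:
arm_command([
  {"linear": [-0.2,0,-1],"spin": 0},
  {"linear": [-0.8,0,-1.5],"spin": 0},
  {"linear": [-1.4,0,-1.5],"spin": 0},
  {"linear": [-2.0,0,-1.2],"spin": 0},
  {"linear": [-2.0,0,-0.4],"spin": 0},
  {"linear": [-2.0,0,0.4],"spin": 0},
  {"linear": [-2.0,0,1.0],"spin": 0},
  {"linear": [-2.0,0,1.0],"spin": 0},
])

```text
clock: 61.8
tool_pos: [0.551, -0.2029, 0.0894]
tool_rot: [-2.18, -2.26, -0.001]
force: [-0.0, 3.7, 6.8]
width: 0.0359
```

```bash
python3 -c "
from h import *
goto((.551,-.205,.112,92)); cam('wrist','w45.png')"
```

```text
t 61.8 pose [ 0.551  -0.2029  0.0894] yaw 92.06 tilt [-0.0003  0.0014] F [-0.   3.7  6.8] w 0.0359
lin cm [-0.21 -0.01 -2.26] spin 0.0011 rows>=0.5
```

View pics/w45.png

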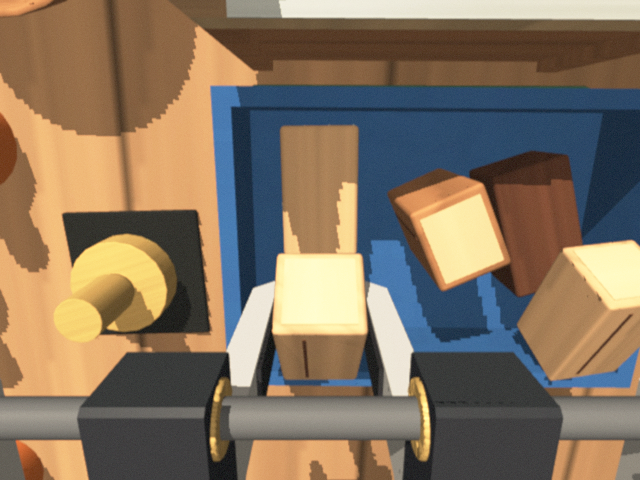

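Emit:
arm_command([
  {"linear": [0,0,0],"spin": 0},
  {"linear": [0,0,0],"spin": 0},
  {"linear": [0,0,0],"spin": 0},
  {"linear": [0,0,-4],"spin": 0},
  {"linear": [0,0,-9],"spin": 0},
  {"linear": [0,0,-14],"spin": 0},
  {"linear": [0,0,-15],"spin": 0},
  {"linear": [0,0,-15],"spin": 0},
], fingers=5)

```text
clock: 62.65
tool_pos: [0.5515, -0.2044, 0.2418]
tool_rot: [2.181, 2.257, 0.001]
force: [-0.9, -0.3, -1.1]
width: 0.0501
```

```bash
python3 -c "
from h import *
goto((.551,-.205,.112,92)); cam('wrist','w46.png'); cam('side','s46.png')
a=cv2.imread('pics/s46.png')[150:220,255:350]; cv2.imwrite('pics/s46c.png',cv2.resize(a,(760,560),interpolation=cv2.INTER_CUBIC))"
```

```text
t 62.6 pose [ 0.5515 -0.2044  0.2418] yaw 91.98 tilt [ 0.0023 -0.0016] F [-0.9 -0.3 -1.1] w 0.0501
lin cm [-0.03 -0.08 12.98] spin -0.0004 rows>=2.6
```

View pics/w46.png

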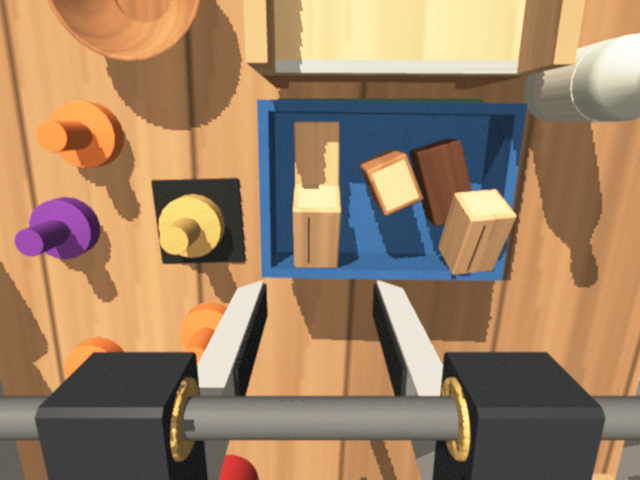

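View pics/s46c.png

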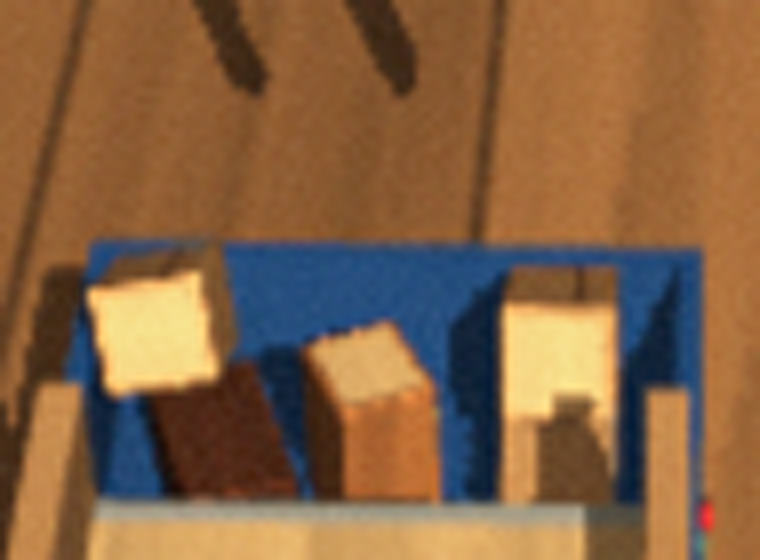

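```bash
python3 -c "
from h import *
a=cam('wrist'); b=manip.read_camera('side')
S=lambda x,y:ray(b,255+x/8,150+y/8)
print('A',tri(ray(a,484,205),S(155,335)),'B',tri(ray(a,317,200),S(558,360)))
rect(a,0.1005,0.49,0.72,-.27,-.07,s=3400,f='r46.png',grid=.02)
"
```

```text
A (array([ 0.6728, -0.1779,  0.1152]), [0.2, 0.2]) B (array([ 0.5475, -0.1799,  0.1081]), [0.2, 0.2])
```

View pics/r46.png

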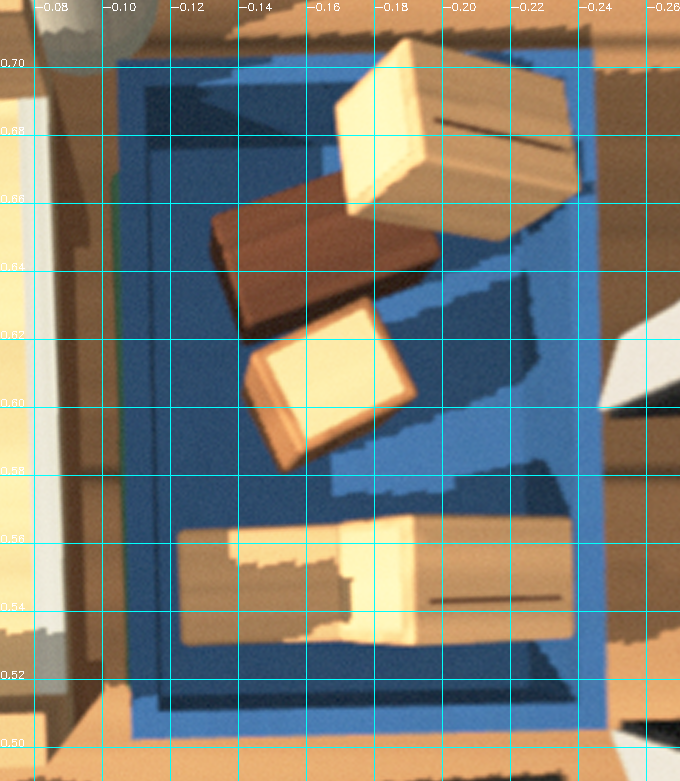

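Emit:
arm_command([
  {"linear": [0,1,-4],"spin": 0},
  {"linear": [0,2,-8],"spin": 0},
  {"linear": [0,4,-12],"spin": 0},
  {"linear": [0,7,-16],"spin": 0},
  {"linear": [0,10,-18],"spin": 0},
  {"linear": [0,10,-18],"spin": 0},
  {"linear": [0,10,-18],"spin": 0},
  {"linear": [0,10,-18],"spin": 0},
  {"linear": [0,10,-18],"spin": 0},
  {"linear": [0,10,-18],"spin": 0},
])

```text
clock: 63.85
tool_pos: [0.6503, -0.201, 0.4202]
tool_rot: [-2.183, -2.259, 0.001]
force: [0.5, 0.0, 0.1]
width: 0.0501
```

```bash
python3 -c "
from h import *
goto((.5,-.2,.4,92)); cam('wrist','w47.png'); cam('side','s47.png'); cam('scene','sc47.png')"
```

```text
t 63.9 pose [ 0.6503 -0.201   0.4202] yaw 91.97 tilt [-0.0006 -0.0003] F [0.5 0.  0.1] w 0.0501
lin cm [  0.61 -15.01   2.03] spin -0.0005 rows>=3.0
```

View pics/s47.png

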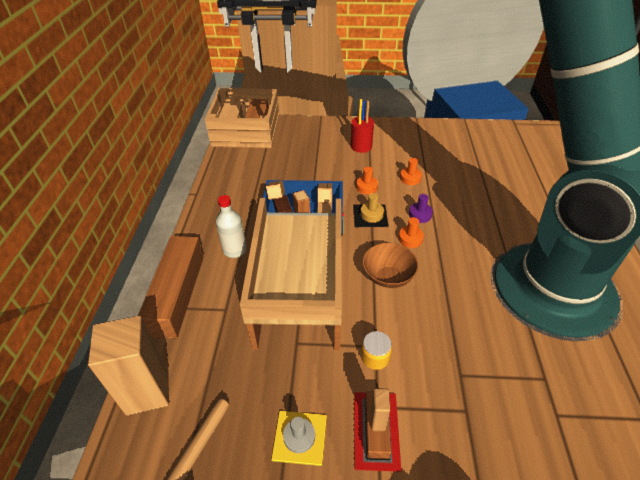

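View pics/w47.png

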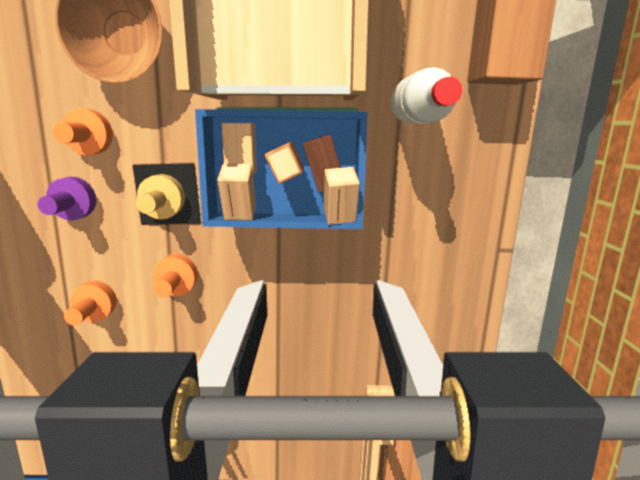

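View pics/sc47.png

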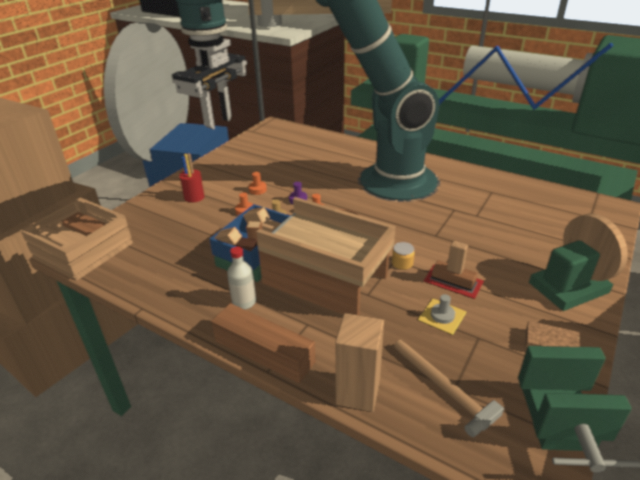

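The tray is empty and all five offcuts are in the tub. Both weights are on their mats, the pusher is on its plate, and the bystanders are where they were.

```bash
python3 -c "
from h import *
print(manip.hand_in(), manip.observe()['clock'])"
```

```text
the job is handed in; nothing more can be done
the job is handed in; nothing more can be done
```

The job is done and handed in at about 64 s of the 210 s allowed.

- **Weights:** I stood the brass weight centred on the pan, within about 1 mm of the cross, let go and put it back on its black mat. I did the same with the steel weight and its yellow mat; it looked centred, and its release point was about 1 mm off.
- **Tub:** The last measurement put its centre at (0.604, -0.177), against about (0.604, -0.176) for the pan. It is turned about 1° from square with the pan.
- **Offcuts:** Five were present. One was knocked aside in the tray while I was lifting the tub. I swept all five into the tub with the pusher in two lanes, and the gripper touched none of them in the tray.
- **Reseating in the tub:** Two offcuts had come to rest wedged above the rim. After docking the pusher, I took hold of one with the gripper and worked it down into the tub. The other dropped lower while I did this. Their upper ends still stand about 1 cm above the rim, and I estimate their centres are below it.
- **Final pictures:** The tray is empty, the pusher stands on its red plate, both weights are on their mats, and the tin, glue bottle and bowl are where they started.

The forces I read after each move stayed around 10 N or less, apart from a light press of about 15 N when setting the brass weight back on its mat. I saw no loss of grip.

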